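# Blow-dry washed cross shafts in a bench cabinet with a sprung flap and a hand valve

## Robot

A 6-joint arm with a two-finger parallel gripper is mounted at the origin on a cart in front of the work surface, level with it; the furniture and walls round the work are solid. World frame = base frame: x ahead of the robot, y to its left, z up, the work surface at z = 0. Lengths are in m, angles in rad, forces in N, time in s.
With the tool pointing down it reaches from about 0.35 to 0.8 m from the base axis. Payload 7.3 kg.
Tool frame: the origin (TCP) lies on the centre line of the jaws, within the pads' length; the fingertips stand 17 mm ahead of it and the grasp point (between the pads) lies 2 mm behind it; z points along the fingers, y is the line along which they close (so a half turn about z gives the same grasp; the last joint's range is limited). The gripper opens to 85 mm and grips with 20 to 120 N. Pads are 22 mm wide; open, the fingers measure 114 mm over their backs; the gripper's body (76 mm by 85 mm) begins 54 mm behind the grasp point. The pads swing forward as they close: fully open they stand 13 mm farther back than shut.
Start: joints at [1.033, 0.342, 1.524, -0, 1.275, -0.146], TCP at [0.2, 0.485, 0.248] pointing down, gripper open.
Joint ranges: [-2.53, 2.53], [-0.77, 2.02], [0.04, 2.7], [-1, 4.14], [0.28, 2.66], [-3.11, 3.11]. Speed limits (rad/s): [2.57, 2.57, 3.14, 3.14, 3.14, 3.14].

## Interface

Orientations are given as a 3x3 rotation matrix whose columns are the frame's x, y, z axes.
In Python, from workcell import sensors, vision, order gives the robot as it stands. The module is installed in compiled form; this text tells all that it offers.
- The arm moves only by the tool move_arm, never from a script. Its argument "commands" is a list of rows, each a list of 3 entries, a list of its own where there are three numbers: the shift along the tool's x, y, z in m, then the turn, a rotation vector about the tool's x, y, z in degrees, then the closure, from 0 (fully open) to 1 (shut). In form: [[[x, y, z], [ax, ay, az], jaw], ...]. A call has 1 to 20 rows; each row shifts and turns the commanded pose from where the row before left it, along the tool's axes as they then stand; what a row does not reach is not made up. A row lasts 1/8 s, in which the tool goes at most 62.5 mm and 10.7 degrees, less where a joint would pass 70% of its speed; a pose out of reach is approached as far as the arm can. A call is refused whole if a number of a shift passes 0.0625 or a number of a turn 10.7, either way. A call with a gripper value outside its range is refused whole. The fingers move at their own pace and stop on an object; the grip force is fixed at half the most. Time passes only in rows, so rows that do not move let the fingers close. It gives the time, the measured TCP pose, the force, the opening and the grip force at its end, in the units of the state.
- sensors.state(): the state, without advancing time (a new reading comes with each control period).
- vision.get_image(name): name is "scene" or "top" or "wrist"; returns the picture (420x560x3 uint8, blue, green, red); there is no depth.
- vision.camera_info(name): a dict with "K" (3x3 intrinsics, pixels), "position" and "attitude" of the camera in the world. Camera axes: x right, y down, z forward; pixel columns grow to the right and rows downward; lengths in m; the calibration is good to about 2 mm. A picture is of the moment at which its call begins: read the wrist's pose just before it. camera_info takes no time and is no camera call; for the wrist camera it gives the pose at the moment of the call.
- order.finish_job(): hands the job in; it is judged then, once.
The state is a dict: "t": time; "joints": joint angles; "qvel": joint speeds; "tau": joint torques, N m; "tcp_pos": TCP position; "ee_rot": TCP orientation; "wrist_force": force on the tool from outside, world axes, zero at the start; "ft_torque": the same for the moment, N m; "width": finger opening in m; "grip_force": force on a finger pad.
Only numpy, scipy, OpenCV 4.12 (cv2) and the standard library are available. Lean on these libraries where they do the work, as an engineer would, in place of code of your own. Each camera call takes 0.05 s, during which the arm holds its last target. There are 200 camera calls.

## Task

Blow the washed cross shafts dry: stand the catch pan on the bench close up against the outlet end of the blow-off cabinet, under its lip, and feed every long cross shaft lying on the drip mat endways through the sprung inlet flap, one to a lane, so that it slides down and the flap falls shut behind it. With all of them inside, hold the valve lever fully over to the left (towards the outlet) for about three seconds to blow, let it spring back to the middle, then hold it fully over to the right (towards the inlet), which lifts the gate, until all the shafts have slid out into the pan, and let it spring back again. Last, draw the loaded pan along the bench about 5 cm clear of the lip, to be taken away; leave the short shaft and the other parts on the bench where they are.

Things in the scene. Friction and masses are not known exactly. Their poses are not given: they have to be found in the camera images.
- blowbox: Blow-off cabinet, bolted down: grey sheet-metal box with clear front and top, 153 mm wide (its x), 174 long (its y), 165 high; the gate's crosshead over its outlet end stands at 211 mm, or 251 with the gate up. Origin: centre of its underside, z up. Inlet in its -y end (robot's right), outlet in its +y end. A slippery floor falls at 20 degrees from the inlet sill (y = -85, z = 115 mm) to the outlet lip.
- lanes (a point): Middle of the lanes, at (0, +26, +87) mm in the cabinet frame. From y = -40 mm on, three 3 mm thick, 22 mm high dividers part the floor into four lanes 34 mm wide, centred at x = -55.5, -18.5, +18.5, +55.5 mm. A lane holds one shaft, which comes to lie with its middle at about y = +26, z = 87 mm; a second in the same lane would keep the flap open.
- inlet (a point): Middle of the inlet sill, on its surface (cabinet frame 0, -85, +115 mm). Opening 145 mm wide, 37 high; the lintel above it has its face at y = -90 mm and its top at 165 mm. A flat polished ledge, level with the sill and as wide as the cabinet, reaches 62 mm out towards -y; nothing stands over it. A shaft whose middle is past the sill slides down by itself when let go.
- flap (a joint): Stainless flap in the inlet, 143 mm wide, 36 high, hinged along its upper edge just behind the lintel, closed by a light spring. 0 rad = shut; it opens inward only, up to 1.5 rad, when pushed from outside (about 1 N at its lower edge; it presses with 1 to 2 N on what lies under it) and returns to 0 when nothing is under it.
- outlet_lip (a point): Middle of the outlet lip's edge, on the floor's surface (cabinet frame 0, +103, +47 mm). The lip overhangs the end wall by 14 mm, with 42 mm of free height below it; shafts slide off it towards the cabinet's +y.
- valve_lever (a joint): Hand valve lever on the cabinet's front (-x) side, spring-centred. 0 rad = upright; positive = towards the cabinet's +y (outlet, left): blows air; negative = towards -y (inlet, right): lifts the gate. Stops at +0.5 and -0.5; fully over means beyond 0.4, which takes about 5 N at the ball. Let go, it returns to 0.
- lever_ball (a point): Centre of the black 26 mm ball on the lever, 95 mm above the lever's hinge axis, which runs along the cabinet's x through (-101.5, +22, +98) mm in the cabinet frame (ball at (-101.5, +22, +193) mm when upright). The stick below it is 8 mm thick; the valve body below reaches up to 106 mm.
- gate (a joint): Guillotine gate at the outlet, 140 mm wide, driven by the lever: 0 m = shut; rises to 0.040 m while the lever is fully over to the right and follows it back down. With the lever to the left it sinks into a slit in the floor (down to -0.040) and is still shut: it then stands 26 mm above the floor.
- pan: Catch pan, loose steel tray 160 mm (its x) by 150 (its y), 30 high, walls 3 mm, 0.35 kg. Origin: centre of its underside. To catch shafts, its axes stand parallel to the cabinet's, its middle is in line with the lip and 165 to 173 mm from the cabinet's origin along the cabinet's y (it touches the end wall at 164); its near wall goes under the lip and its grip points away.
- pan_grip (a point): Middle of the pan's black grip, an upright block outside its +y wall: 12 mm thick (along the pan's y), 70 mm long (along its x), from 14 to 58 mm over the pan's underside. This point is at (0, +81, +45) mm in the pan's frame.
- short_shaft_mid (a point): Centre of the short cross shaft, a bystander like the long ones but 60 mm long and 19 mm thick: stays where it is.
- spider_block: Bystander: spider block, a drilled steel drum 54 mm across and 36 mm high, origin at the centre of its underside; stays where it is.
- thrust_gear: Bystander: bevel gear 56 mm across and 26 mm high behind the drip mat, origin at the centre of its underside; stays where it is.
- bearing_cone: Bystander: tapered roller bearing cone 66 mm across and 30 mm high behind the cabinet, origin at the centre of its underside; stays where it is.
- drip_mat: Black ribbed rubber mat, fixed, 290 mm (its x) by 180 mm (its y), 4 mm thick, to the right of the cabinet; origin at the centre of its underside. The shafts start on it.
- shaft_0_mid (a point): Centre of a long cross shaft, a bright ground steel pin 105 mm long (its y axis), 21 mm thick, 0.26 kg, that lies on the drip mat at the start; may be absent (two to four are there).
- shaft_1_mid (a point): The same for another long cross shaft; may be absent.
- shaft_2_mid (a point): The same for another long cross shaft; may be absent.
- shaft_3_mid (a point): The same for another long cross shaft; may be absent.
There are look-alikes about, which are no part of the job. What is shaped like the part that bears shaft_2_mid but pink is not meant.

How it is judged:
By the outcome, as a careful person would: the job done as asked, in the order asked, and still so for the second after the job is handed in, with the robot touching nothing.
Of shaft_0, shaft_1, shaft_2, shaft_3 only 2 to 4 are there at a start; the rules pass over those that are not, and their reading is None.
At some moment in a run one of pan may be knocked a few centimetres aside while the robot is not near it.
Once in a run the grip may slacken for a moment while it holds something.
It also fails if it takes over 210 s, if anything falls off the work surface, if the arm or the gripper's body presses on something with over 40 N, if the wrist force passes 120 N, or if a joint passes its speed limit or range.

## Working session

There is one attempt and no reset: what is moved stays moved. The work goes in short steps, Python scripts to look and compute and a tool call to move; the robot and the scene stay as the last step left them, time stands still between calls to the robot, and variables do not carry over. Pictures are saved under pics/ and viewed, at most 14 in all, crops included, and the job is handed in when it is done.

Besides the shell and the picture viewer there is one more tool, called after "Call:" as name([rows], argument=value, ...), one row to a line, values as JSON. move_arm: Moves the arm, as the interface text tells. Its arguments: {"type":"object","properties":{"commands":{"type":"array"}},"required":["commands"]}

```bash
mkdir -p pics; python3 - <<'E'
from workcell import sensors, vision
import cv2
s=sensors.state(); print({k:(s[k] if not hasattr(s[k],'round') else s[k]) for k in s})
for n in ("scene","top"):
    cv2.imwrite(f"pics/{n}0.png",vision.get_image(n)); print(n,vision.camera_info(n))
E
```

```text
{'t': 0.0, 'joints': array([ 1.03300592e+00,  3.42732452e-01,  1.52500142e+00, -1.06748585e-05,
        1.27541225e+00, -1.46013058e-01]), 'qvel': array([-1.70223425e-03,  5.99420108e-06,  1.18266482e-03, -3.77507475e-04,
       -4.13791392e-05,  3.87208381e-04]), 'tau': array([ 1.87408659e-03, -4.33688915e+01, -2.46016806e+01,  1.32826685e-04,
        7.90922408e-03,  3.68806639e-05]), 'tcp_pos': array([0.20025775, 0.48490371, 0.24762634]), 'ee_rot': array([[-9.24232976e-01,  3.81828217e-01, -7.86979179e-04],
       [ 3.81828967e-01,  9.24232031e-01, -1.33941979e-03],
       [ 2.15923095e-04, -1.53842738e-03, -9.99998793e-01]]), 'wrist_force': array([-1.18330017,  0.12542109,  0.78513572]), 'ft_torque': array([-0.00554526, -0.00746907, -0.02246705]), 'grip_force': 0.0, 'width': 0.08561366013413362}
scene {'K': array([[430.55797588,   0.        , 278.27902414],
       [  0.        , 430.55797588, 207.63358633],
       [  0.        ,   0.        ,   1.        ]]), 'position': array([ 0.45100833, -0.84761089,  0.84914944]), 'attitude': array([[ 0.99182646, -0.09477376,  0.08542955],
       [-0.12621566, -0.63059118,  0.7657835 ],
       [-0.01870506, -0.77030689, -0.63739895]])}
top {'K': array([[483.63072439,   0.        , 280.41333184],
       [  0.        , 483.63072439, 205.88163691],
       [  0.        ,   0.        ,   1.        ]]), 'position': array([0.3876022 , 0.00175358, 1.5323606 ]), 'attitude': array([[ 1.93558669e-02, -9.94523028e-01,  1.02709769e-01],
       [-9.99809535e-01, -1.95101470e-02, -4.97617858e-04],
       [ 2.49877511e-03, -1.02680574e-01, -9.94711242e-01]])}
```

View pics/scene0.png

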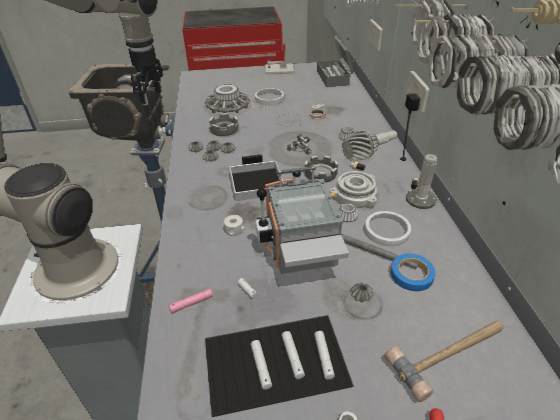

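View pics/top0.png

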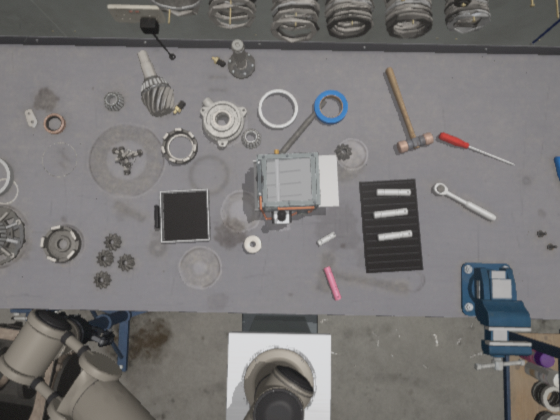

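The top view shows three bright long shafts on the mat at (393,192), (391,213) and (395,236). The look-alikes are the pink pin at (332,283), off the mat, and the short shaft at (326,239). The cabinet is at (290,182) with its white ledge at (328,181), and the pan is at (185,216) with its grip at (157,217). I choose the three bright ones on the mat and check them in a crop with measurements.

```bash
cat > h.py <<'E'
import numpy as np, cv2
from workcell import sensors, vision
def ray(ci,px):
    d=np.c_[np.atleast_2d(px),np.ones(len(np.atleast_2d(px)))]@np.linalg.inv(ci["K"]).T@np.array(ci["attitude"]).T
    return np.array(ci["position"]),d
def onz(ci,px,z):
    p,d=ray(ci,px); return p+d*((z-p[2])/d[:,2])[:,None]
def proj(ci,P):
    q=(np.atleast_2d(P)-ci["position"])@np.array(ci["attitude"])@ci["K"].T
    return q[:,:2]/q[:,2:]
def blobs(mask,amin=40):
    out=[]
    for c in cv2.findContours(mask.astype(np.uint8),cv2.RETR_EXTERNAL,cv2.CHAIN_APPROX_NONE)[0]:
        if cv2.contourArea(c)>=amin: out.append((cv2.contourArea(c),cv2.minAreaRect(c),c))
    return out
def rect_world(ci,r,z):
    b=onz(ci,cv2.boxPoints(r),z)[:,:2]; c=b.mean(0); e=b[1]-b[0]; f=b[2]-b[1]
    if np.linalg.norm(e)<np.linalg.norm(f): e,f=f,e
    return c.round(4),round(float(np.linalg.norm(e)),4),round(float(np.linalg.norm(f)),4),round(float(np.degrees(np.arctan2(e[1],e[0]))),1)
E
python3 - <<'E'
from h import *
im=cv2.imread("pics/top0.png"); ci=vision.camera_info("top")
hsv=cv2.cvtColor(im,cv2.COLOR_BGR2HSV)
m=(hsv[...,2]>185)&(hsv[...,1]<40); m[300:]=0; m[:100]=0
for a,r,c in blobs(m):
    x,y=r[0]
    if 300<x<420: print("bright",np.round(r[0],1),rect_world(ci,r,0.115 if a>600 else 0.0145),a)
d=(hsv[...,2]<60); d[300:]=0; d[:150]=0
for a,r,c in blobs(d,100):
    x,y=r[0]
    if 140<x<420: print("dark",np.round(r[0],1),rect_world(ci,r,0.004),a)
cr=cv2.resize(im[140:290,140:430],None,fx=2.7,fy=2.7,interpolation=cv2.INTER_CUBIC)
cv2.imwrite("pics/c1.png",cr); print(cr.shape)
E
```

```text
bright [393.1 235.1] (array([ 0.4593, -0.3542]), 0.0895, 0.0105, -81.8) 64.0
bright [389.  212.7] (array([ 0.5295, -0.3418]), 0.0899, 0.0098, -81.7) 58.5
bright [392.  191.5] (array([ 0.597 , -0.3514]), 0.0887, 0.0096, -88.9) 70.5
bright [328.4 180.1] (array([ 0.6138, -0.1397]), 0.1505, 0.0543, -178.0) 823.0
dark [391.8 241.4] (array([ 0.4403, -0.3525]), 0.1823, 0.1784, -177.3) 2756.5
dark [389.7 211.4] (array([ 0.5346, -0.3462]), 0.1691, 0.0405, -84.3) 133.0
dark [394.5 199.8] (array([ 0.5722, -0.3616]), 0.1315, 0.0163, -85.7) 125.0
dark [185.  215.8] (array([0.5084, 0.3027]), 0.1449, 0.1324, -175.9) 1785.5
(405, 783, 3)
```

View pics/c1.png

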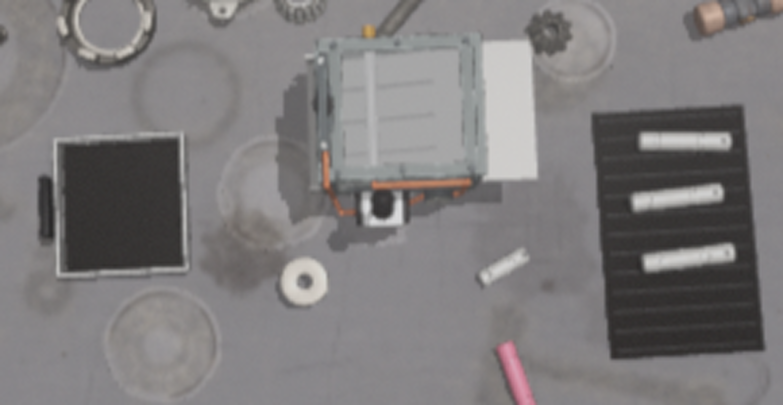

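The crop confirms the choice: three white long shafts on the mat, with the pink pin and the short shaft off it. Next I get poses from the corners, with the pan rim at z=30 mm and the ledge at 115 mm.

```bash
python3 - <<'E'
from h import *
ci=vision.camera_info("top")
f=lambda L:np.array(L)/2.7+140-0.3
P=onz(ci,f([(54,140),(184,132),(189,273),(59,279)]),0.03); print("pan",P.round(4).tolist(),P.mean(0).round(4))
print([round(float(np.linalg.norm(P[i]-P[i-1])),4) for i in range(4)])
G=onz(ci,f([(46,208)]),0.058); print("grip",G)
L=onz(ci,f([(533,41),(537,180),(483,41)]),0.115); print("ledge",L.round(4).tolist(),np.linalg.norm(L[0]-L[1]),np.degrees(np.arctan2(*(L[0]-L[1])[[1,0]])))
B=onz(ci,f([(382,204)]),0.193+.0); print("ball",B)
for n,p,z in [("spider",(303,281),.036),("cone",(300,8),.03),("ring",(105,22),.02),("gear",(549,32),.026)]: print(n,onz(ci,f([p]),z).round(3))
E
```

```text
pan [[0.5804, 0.3797, 0.03], [0.5927, 0.2294, 0.03], [0.4296, 0.218, 0.03], [0.4199, 0.3667, 0.03]] [0.5057 0.2985 0.03  ]
[0.161, 0.1508, 0.1635, 0.1491]
grip [[0.49908541 0.3782156  0.058     ]]
ledge [[0.69, -0.1649, 0.115], [0.5359, -0.1704, 0.115], [0.6889, -0.1097, 0.115]] 0.1542109807760787 2.041859356334169
ball [[ 0.49976138 -0.00155723  0.193     ]]
spider [[0.423 0.087 0.036]]
cone [[0.742 0.099 0.03 ]]
ring [[0.723 0.328 0.02 ]]
gear [[ 0.72  -0.194  0.026]]
```

Call:
move_arm([
  [[0, 0, 0], [0, 0, -9], 0],
  [[0, 0, 0], [0, 0, -9], 0],
  [[0, 0, 0], [0, 0, -8.8], 0],
  [[-0.048, -0.021, 0], [0, 0, 0], 0],
  [[-0.048, -0.021, 0], [0, 0, 0], 0],
  [[-0.048, -0.021, 0], [0, 0, 0], 0],
  [[-0.048, -0.021, 0], [0, 0, 0], 0],
  [[-0.048, -0.021, 0], [0, 0, 0], 0],
  [[-0.05, -0.023, 0], [0, 0, 0], 0],
  [[0, 0, 0], [0, 0, 0], 0],
  [[0, 0, 0], [0, 0, 0], 0],
])

```text
t: 1.48
tcp_pos: [0.4987, 0.3796, 0.2476]
ee_rot: [[-0.997, -0.075, -0.002], [-0.075, 0.997, -0.0], [0.002, -0.0, -1.0]]
wrist_force: [-0.6, -0.8, -0.0]
width: 0.0849
grip_force: 0.0
```

```bash
python3 - <<'E'
from h import *
s=sensors.state(); ci=vision.camera_info("wrist"); cv2.imwrite("pics/w1.png",vision.get_image("wrist"))
print(s["tcp_pos"],s["ee_rot"].round(3).tolist()); print(ci)
E
```

```text
[0.49872728 0.3795604  0.24758074] [[-0.997, -0.075, -0.002], [-0.075, 0.997, -0.0], [0.002, -0.0, -1.0]]
{'K': array([[331.59416105,   0.        , 284.79525883],
       [  0.        , 331.59416105, 212.76302226],
       [  0.        ,   0.        ,   1.        ]]), 'position': array([0.41685791, 0.3728207 , 0.37341799]), 'attitude': array([[-7.56180853e-02,  9.43603683e-01,  3.22325914e-01],
       [ 9.97136674e-01,  7.17523546e-02,  2.38757720e-02],
       [-5.98376929e-04,  3.23208430e-01, -9.46327614e-01]])}
```

View pics/w1.png

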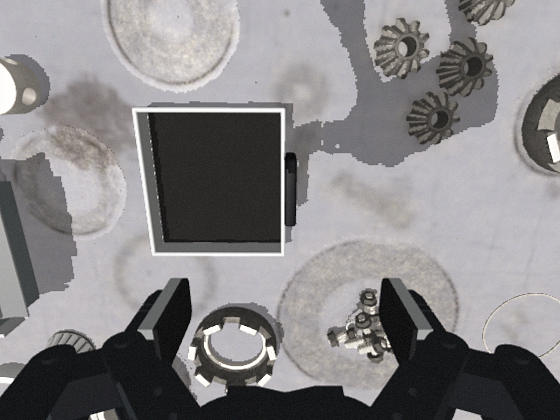

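The wrist view shows the pan rim corners at (134,108), (285,106), (155,255) and (284,255), and the black grip at (291,190), spanning rows 153–226.

```bash
python3 - <<'E'
from h import *
ci=vision.camera_info("wrist"); im=cv2.imread("pics/w1.png")
P=onz(ci,[(133,107),(285,106),(284.5,256),(154,256)],0.03); print(P.round(4).tolist(),P.mean(0),[np.linalg.norm(P[i]-P[i-1]).round(4) for i in range(4)])
x=(P[3]+P[2]-P[0]-P[1]);y=(P[1]+P[2]-P[0]-P[3]);print("x axis yaw",np.degrees(np.arctan2(x[1],x[0])),"y",np.degrees(np.arctan2(-y[0],y[1])))
m=(im.max(2)<45); m[:,:284]=0;m[:,310:]=0;m[:140]=0;m[240:]=0
for a,r,c in blobs(m): print(a,r,rect_world(ci,r,0.058)); print(c.reshape(-1,2).min(0),c.reshape(-1,2).max(0))
E
```

```text
[[0.435, 0.224, 0.03], [0.4225, 0.3737, 0.03], [0.5859, 0.3857, 0.03], [0.5974, 0.2365, 0.03]] [0.5102012 0.3049612 0.03     ] [np.float64(0.1629), np.float64(0.1502), np.float64(0.1638), np.float64(0.1497)]
x axis yaw 4.297001862442709 y 4.585388873601698
721.5 ((290.5, 189.0), (72.0, 11.0), 90.0) (array([0.5003, 0.3851]), 0.0731, 0.0104, 5.0)
[285 153] [296 225]
```

Call:
move_arm([
  [[-0.0055, 0.0055, 0], [0, 0, 0], 0],
  [[0, 0, 0.045], [0, 0, 0], 0],
  [[0, 0, 0.045], [0, 0, 0], 0],
  [[0, 0, 0.045], [0, 0, 0], 0],
  [[0, 0, 0.04], [0, 0, 0], 0],
  [[0, 0, 0.021], [0, 0, 0], 0],
  [[0, 0, 0], [0, 0, 0], 0],
  [[0, 0, 0], [0, 0, 0], 1],
  [[0, 0, 0], [0, 0, 0], 1],
  [[0, 0, 0], [0, 0, 0], 1],
  [[0, 0, 0], [0, 0, 0], 1],
  [[0, 0, 0], [0, 0, 0], 1],
  [[0, 0, 0], [0, 0, 0], 1],
  [[0, 0, 0], [0, 0, 0], 1],
])

```text
t: 3.28
tcp_pos: [0.5047, 0.3855, 0.0531]
ee_rot: [[-0.997, -0.076, 0.001], [-0.076, 0.997, 0.0], [-0.001, 0.0, -1.0]]
wrist_force: [-0.5, -1.7, 5.5]
width: 0.0108
grip_force: 59.8
```

Call:
move_arm([
  [[-0.007, -0.01, 0], [0, 0, 0], 1],
  [[-0.0107, -0.0146, 0], [0, 0, 0], 1],
  [[-0.0107, -0.0146, 0], [0, 0, 0], 1],
  [[-0.0107, -0.0146, 0], [0, 0, 0], 1],
  [[-0.0107, -0.0146, 0], [0, 0, 0], 1],
  [[-0.0107, -0.0146, 0], [0, 0, 0], 1],
  [[-0.0107, -0.0146, 0], [0, 0, 0], 1],
  [[-0.0107, -0.0146, 0], [0, 0, 0], 1],
  [[-0.003, -0.0046, 0], [0, 0, 1.2], 1],
  [[0, 0, 0], [0, 0, 1.2], 1],
  [[0, 0, 0], [0, 0, 0], 1],
  [[0, 0, 0], [0, 0, 0], 1],
])

```text
t: 4.78
tcp_pos: [0.599, 0.2756, 0.0531]
ee_rot: [[-0.999, -0.034, 0.003], [-0.034, 0.999, 0.0], [-0.003, 0.0, -1.0]]
wrist_force: [4.5, -0.6, 5.9]
width: 0.0107
grip_force: 59.8
```

```bash
python3 - <<'E'
from h import *
s=sensors.state(); print(s["tcp_pos"],s["width"])
cv2.imwrite("pics/w2.png",vision.get_image("wrist")); np.save("w2ci.npy",vision.camera_info("wrist"),allow_pickle=True)
im=vision.get_image("top");cv2.imwrite("pics/top2.png",im)
a=cv2.resize(im[140:270,170:360],None,fx=4,fy=4,interpolation=cv2.INTER_CUBIC); cv2.imwrite("pics/c2.png",a);print(a.shape)
E
```

```text
[0.59899477 0.27563877 0.05310273] 0.010722241603986545
(520, 760, 3)
```

View pics/w2.png

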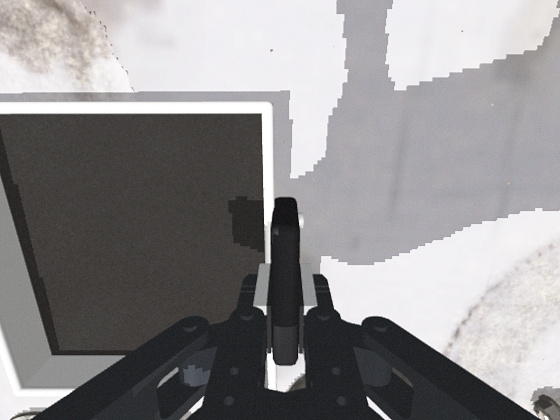

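View pics/c2.png

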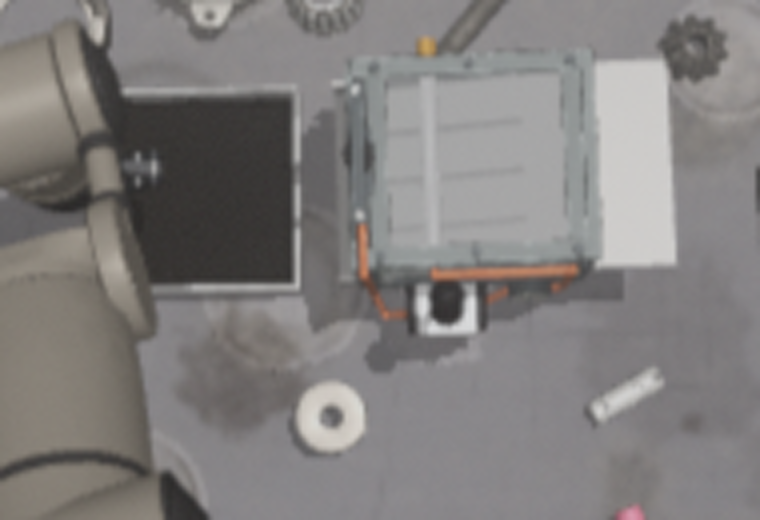

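The wrist view shows the grip held at (286,280) and the pan's -x/+y rim corner at (271,101). The top crop shows the pan's near edge from (300,88) to (301,292), the lip's left edge at about (338,80–280), and the ledge's outer corners at (669,60) and (677,266).

```bash
python3 - <<'E'
from h import *
ci=vision.camera_info("top"); wi=np.load("w2ci.npy",allow_pickle=True).item()
f=lambda L:(np.array(L)+.5)/4-.5+np.array([170,140])
p=onz(ci,f([(300,88),(301,292)]),.03);print("pan near",p.round(4).tolist(),np.linalg.norm(p[0]-p[1]))
l=onz(ci,f([(669,60),(677,266),(597,60)]),.115);print("ledge",l.round(4).tolist(),np.linalg.norm(l[0]-l[1]))
q=onz(ci,f([(338,82),(343,281)]),.047);print("lip?",q.round(4).tolist(),np.linalg.norm(q[0]-q[1]))
th=np.radians(2);R=np.array([[np.cos(th),-np.sin(th)],[np.sin(th),np.cos(th)]])
o=l[:2,:2].mean(0)-R@[0,-.147];print("cab origin from ledge",o," lip:",q[:,:2].mean(0)-R@[0,.103])
print("pan ctr top",p[:,:2].mean(0)+R@[0,.075])
c=onz(wi,[(271,101)],.03)[0,:2];print("pan ctr wrist",c-R@[-.08,.075])
t=sensors.state()["tcp_pos"][:2]; print("pan ctr from grip (y only)",t-R@[0,.081])
print(proj(ci,np.r_[o+R@[-.1015,.022],.193]), "ball px pred; seen", f([(447,303)]))
E
```

```text
pan near [[0.6807, 0.1165, 0.03], [0.5194, 0.1114, 0.03]] 0.16139243938964828
ledge [[0.6908, -0.1642, 0.115], [0.5366, -0.1712, 0.115], [0.6897, -0.1106, 0.115]] 0.1543150926269589
lip? [[0.6827, 0.0857, 0.047], [0.5271, 0.078, 0.047]] 0.1558635652887019
cab origin from ledge [ 0.60855852 -0.02079684]  lip: [ 0.60850893 -0.02107897]
pan ctr top [0.59746173 0.18889458]
pan ctr wrist [0.6004097  0.19424784]
pan ctr from grip (y only) [0.60183301 0.1946522 ]
[[281.51302002 212.89844119]] ball px pred; seen [[281.375 215.375]]
```

Call:
move_arm([
  [[-0.002, -0.008, 0], [0, 0, -0.6], 1],
  [[0, -0.011, 0], [0, 0, 0], 1],
  [[0, -0.011, 0], [0, 0, 0], 1],
  [[0, -0.009, 0], [0, 0, 0], 1],
  [[0, 0, 0], [0, 0, 0], 1],
  [[0, 0, 0], [0, 0, 0], 1],
])

```text
t: 5.62
tcp_pos: [0.6016, 0.2372, 0.0531]
ee_rot: [[-0.999, -0.045, 0.001], [-0.045, 0.999, 0.001], [-0.001, 0.001, -1.0]]
wrist_force: [-0.8, 2.8, 7.8]
width: 0.0109
grip_force: 60.1
```

Call:
move_arm([
  [[0, -0.002, 0], [0, 0, 0], 1],
  [[0, 0, 0], [0, 0, 0], 1],
])

```text
t: 5.88
tcp_pos: [0.6017, 0.2362, 0.0531]
ee_rot: [[-0.999, -0.045, 0.001], [-0.045, 0.999, 0.002], [-0.001, 0.002, -1.0]]
wrist_force: [-0.3, 4.9, 6.6]
width: 0.0104
grip_force: 60.0
```

Call:
move_arm([
  [[0, -0.002, 0], [0, 0, 0], 1],
  [[0, 0, 0], [0, 0, 0], 1],
])

```text
t: 6.12
tcp_pos: [0.6017, 0.2344, 0.0531]
ee_rot: [[-0.999, -0.045, 0.001], [-0.045, 0.999, 0.003], [-0.001, 0.002, -1.0]]
wrist_force: [-0.0, 6.5, 6.9]
width: 0.0106
grip_force: 60.0
```

```bash
python3 - <<'E'
from h import *
im=vision.get_image("top");cv2.imwrite("pics/top3.png",im)
a=cv2.resize(im[140:270,200:340],None,fx=4.5,fy=4.5,interpolation=cv2.INTER_CUBIC); cv2.imwrite("pics/c3.png",a)
E
```

```text
(no output)
```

View pics/c3.png

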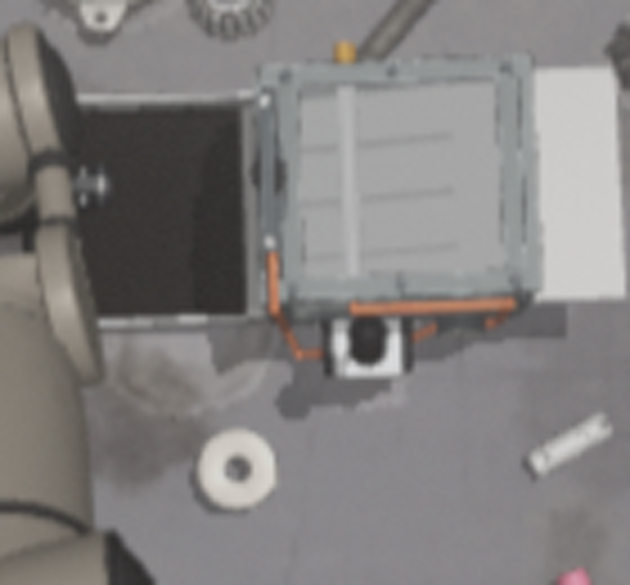

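Call:
move_arm([
  [[0, -0.002, 0], [0, 0, 0], 1],
  [[0, 0, 0], [0, 0, 0], 1],
])

```text
t: 6.42
tcp_pos: [0.6018, 0.2324, 0.0531]
ee_rot: [[-0.999, -0.045, 0.001], [-0.045, 0.999, 0.003], [-0.001, 0.002, -1.0]]
wrist_force: [-0.8, 5.9, 7.1]
width: 0.0108
grip_force: 60.0
```

Call:
move_arm([
  [[0, -0.002, 0], [0, 0, 0], 1],
  [[0, 0, 0], [0, 0, 0], 1],
])

```text
t: 6.68
tcp_pos: [0.6018, 0.2309, 0.0531]
ee_rot: [[-0.999, -0.045, 0.001], [-0.045, 0.999, 0.003], [-0.001, 0.003, -1.0]]
wrist_force: [-0.7, 8.5, 6.7]
width: 0.0109
grip_force: 60.1
```

```bash
python3 - <<'E'
from h import *
ci=vision.camera_info("top")
f=lambda L:(np.array(L)+.5)/4.5-.5+np.array([200,140])
p=onz(ci,f([(160,94),(160,326)]),.03);print(p.round(4),p.mean(0))
l=onz(ci,f([(616,66),(626,299)]),.115);print(l.round(4),l.mean(0))
E
```

```text
[[0.6837 0.1464 0.03  ]
 [0.5206 0.1417 0.03  ]] [0.60217721 0.14404698 0.03      ]
[[ 0.6918 -0.1631  0.115 ]
 [ 0.5368 -0.1708  0.115 ]] [ 0.61430197 -0.16691877  0.115     ]
```

Call:
move_arm([
  [[0, -0.002, 0], [0, 0, 0], 1],
  [[0, 0, 0], [0, 0, 0], 1],
])

```text
t: 6.92
tcp_pos: [0.6013, 0.2306, 0.0531]
ee_rot: [[-0.999, -0.046, 0.001], [-0.046, 0.999, 0.005], [-0.001, 0.005, -1.0]]
wrist_force: [-3.7, 13.7, 7.0]
width: 0.0103
grip_force: 60.2
```

Call:
move_arm([
  [[0, -0.002, 0], [0, 0, 0], 1],
  [[0, 0, 0], [0, 0, 0], 1],
])

```text
t: 7.18
tcp_pos: [0.6006, 0.2301, 0.0531]
ee_rot: [[-0.999, -0.047, -0.001], [-0.047, 0.999, 0.007], [0.0, 0.007, -1.0]]
wrist_force: [-4.2, 20.9, 5.9]
width: 0.0106
grip_force: 59.6
```

Call:
move_arm([
  [[0, 0.005, 0], [0, 0, 0], 1],
  [[0, 0.0055, 0], [0, 0, 0], 1],
  [[0, 0, 0], [0, 0, 0], 1],
  [[0, 0, 0], [0, 0, 0], 1],
])

```text
t: 7.68
tcp_pos: [0.6013, 0.2341, 0.053]
ee_rot: [[-0.999, -0.045, -0.001], [-0.045, 0.999, -0.002], [0.001, -0.002, -1.0]]
wrist_force: [-1.4, -4.5, 9.1]
width: 0.0109
grip_force: 60.3
```

Call:
move_arm([
  [[0, 0, 0], [0, 0, 0], 0],
  [[0, 0, 0], [0, 0, 0], 0],
  [[0, 0, 0], [0, 0, 0], 0],
  [[0, 0, 0], [0, 0, 0], 0],
  [[0, 0, -0.03], [0, 0, 0], 0],
  [[0, 0, -0.06], [0, 0, 0], 0],
  [[0, 0, -0.06], [0, 0, 10], 0],
  [[0, 0, -0.06], [0, 0, 10], 0],
  [[0, 0, -0.04], [0, 0, 10], 0],
  [[0, 0, 0], [0, 0, 10], 0],
  [[0, 0, 0], [0, 0, 10], 0],
  [[0, 0, 0], [0, 0, 10], 0],
  [[0, 0, 0], [0, 0, 10], 0],
  [[0, 0, 0], [0, 0, 10], 0],
  [[0, 0, 0], [0, 0, 10], 0],
])

```text
t: 9.55
tcp_pos: [0.6015, 0.2351, 0.3022]
ee_rot: [[-0.039, 0.999, -0.0], [0.999, 0.039, 0.0], [0.0, -0.0, -1.0]]
wrist_force: [0.6, -0.2, -0.3]
width: 0.0853
grip_force: 0.0
```

Call:
move_arm([
  [[-0.0523, -0.0088, 0], [0, 0, 0], 0],
  [[-0.0523, -0.0088, 0], [0, 0, 0], 0],
  [[-0.0523, -0.0088, 0], [0, 0, 0], 0],
  [[-0.0523, -0.0088, 0], [0, 0, 0], 0],
  [[-0.0523, -0.0088, 0], [0, 0, 0], 0],
  [[-0.0523, -0.0088, 0], [0, 0, 0], 0],
  [[-0.0523, -0.0088, 0], [0, 0, 0], 0],
  [[-0.0523, -0.0088, 0], [0, 0, 0], 0],
  [[-0.0523, -0.0088, 0], [0, 0, 0], 0],
  [[-0.0523, -0.0088, 0.02], [0, 0, 0], 0],
  [[-0.0523, -0.0088, 0.03], [0, 0, 0], 0],
  [[0, 0, 0], [0, 0, 0], 0],
  [[0, 0, 0], [0, 0, 0], 0],
])

```text
t: 11.18
tcp_pos: [0.5306, -0.3436, 0.2524]
ee_rot: [[-0.044, 0.999, 0.0], [0.999, 0.044, 0.001], [0.001, 0.0, -1.0]]
wrist_force: [0.2, 0.1, -0.5]
width: 0.0856
grip_force: 0.0
```

```bash
python3 - <<'E'
from h import *
s=sensors.state(); ci=vision.camera_info("wrist"); im=vision.get_image("wrist"); cv2.imwrite("pics/w4.png",im)
print(s["tcp_pos"])
hsv=cv2.cvtColor(im,cv2.COLOR_BGR2HSV)
m=((hsv[...,2]>120)&(hsv[...,1]<50)).astype(np.uint8); m=cv2.morphologyEx(m,cv2.MORPH_CLOSE,np.ones((5,5),np.uint8))
for a,r,c in blobs(m,300): print(np.round(r[0],1),np.round(r[1],1),rect_world(ci,r,0.0145),a)
cv2.imwrite("pics/top4.png",vision.get_image("top"))
E
```

```text
[ 0.53064304 -0.34359179  0.25237914]
[279.5 203. ] [406. 559.] (array([ 0.5298, -0.4261]), 0.5312, 0.5278, 2.6) 184150.0
```

View pics/w4.png

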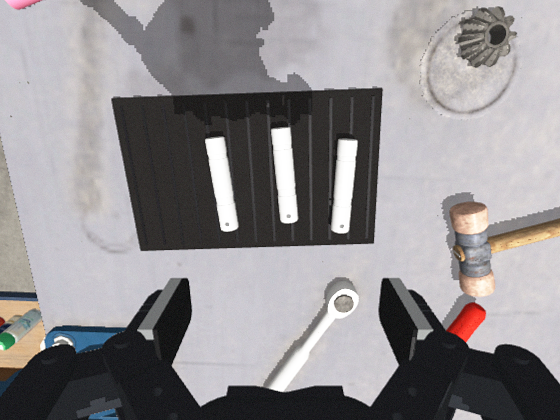

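The wrist view shows the three shafts on the mat at about (222,183), (285,174) and (344,186). I mask inside the mat region only.

```bash
python3 - <<'E'
from h import *
ci=vision.camera_info("wrist"); im=cv2.imread("pics/w4.png")
m=(im.min(2)>110).astype(np.uint8); k=np.zeros_like(m); k[105:240,150:372]=1; m*=k
for a,r,c in blobs(m,300):
    print(np.round(r[0],1),np.round(r[1],1),rect_world(ci,r,0.0145),a)
    p=c.reshape(-1,2); 
    print("  wall ends", p[p[:,1].argmin()],p[p[:,1].argmax()], onz(ci,[p[p[:,1].argmin()],p[p[:,1].argmax()]],.0145)[:,:2].round(4).tolist())
E
```

```text
[343.3 185.8] [19.7 95. ] (array([ 0.5997, -0.3523]), 0.1102, 0.0214, 90.1) 1685.0
  wall ends [339 139] [338 233] [[0.5897, -0.2981], [0.5994, -0.4074]]
[221.7 183.9] [95.7 19.6] (array([ 0.4628, -0.3563]), 0.1099, 0.0213, -81.1) 1681.0
  wall ends [212 137] [224 231] [[0.4527, -0.3023], [0.4642, -0.411]]
[285.1 175.1] [96.5 19.9] (array([ 0.5337, -0.343 ]), 0.11, 0.0212, -81.0) 1715.5
  wall ends [281 127] [284 223] [[0.5266, -0.2884], [0.5347, -0.3977]]
```

Call:
move_arm([
  [[-0.0242, 0.0335, 0], [0, 0, 0], 0.45],
  [[-0.0242, 0.0335, 0], [0, 0, 2], 0.45],
  [[0, 0, 0.05], [0, 0, 0], 0.45],
  [[0, 0, 0.05], [0, 0, 0], 0.45],
  [[0, 0, 0.05], [0, 0, 0], 0.45],
  [[0, 0, 0.04], [0, 0, 0], 0.45],
  [[0, 0, 0.025], [0, 0, 0], 0.45],
  [[0, 0, 0], [0, 0, 0], 0.45],
  [[0, 0, 0], [0, 0, 0], 0.45],
])

```text
t: 12.4
tcp_pos: [0.601, -0.3892, 0.0395]
ee_rot: [[-0.011, 1.0, 0.003], [1.0, 0.011, -0.002], [-0.002, 0.003, -1.0]]
wrist_force: [-0.0, 0.1, 0.1]
width: 0.0471
grip_force: 0.0
```

```bash
python3 - <<'E'
from h import *
s=sensors.state(); cv2.imwrite("pics/w5.png",vision.get_image("wrist")); print(s["tcp_pos"],s["width"])
E
```

```text
[ 0.60098168 -0.38919427  0.03946816] 0.04706132636549714
```

View pics/w5.png

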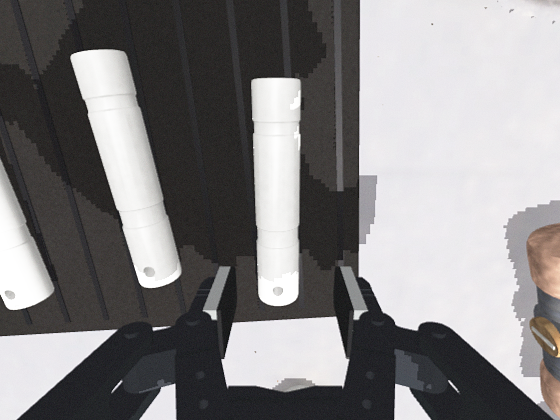

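The wrist view shows shaft C between the jaws, with its near end at (278,304) and far end at (275,78), and the pads straddling its tail.

```bash
python3 - <<'E'
from h import *
ci=vision.camera_info("wrist")
print(onz(ci,[(276,79),(278,304)],.0145), onz(ci,[(128,50),(160,285)],.0145)); print(proj(ci,sensors.state()["tcp_pos"]+np.array([0,0,-.017])))
E
```

```text
[[ 0.59773212 -0.2985519   0.0145    ]
 [ 0.59901525 -0.40956075  0.0145    ]] [[ 0.53696494 -0.28815596  0.0145    ]
 [ 0.5377182  -0.39851473  0.0145    ]]
[[281.96792997 278.91432726]]
```

Call:
move_arm([
  [[0, -0.002, 0.0105], [0, 0, 0], 0.45],
  [[0, 0, 0.007], [0, 0, 0], 0.45],
  [[0, 0, 0], [0, 0, 0], 0.45],
  [[0, 0, 0], [0, 0, 0], 1],
  [[0, 0, 0], [0, 0, 0], 1],
  [[0, 0, 0], [0, 0, 0], 1],
  [[0, 0, 0], [0, 0, 0], 1],
  [[0, 0, 0], [0, 0, 0], 1],
  [[0, 0, 0], [0, 0, 0], 1],
])

```text
t: 13.58
tcp_pos: [0.5981, -0.39, 0.0214]
ee_rot: [[-0.01, 1.0, 0.002], [1.0, 0.01, -0.002], [-0.002, 0.002, -1.0]]
wrist_force: [-2.2, 0.8, 6.6]
width: 0.0196
grip_force: 62.1
```

Call:
move_arm([
  [[0, 0, -0.02], [0, 0, 0], 1],
  [[0, 0, -0.04], [0, 0, 0], 1],
  [[0, 0, -0.045], [0, 0, -2], 1],
  [[0, 0, -0.044], [0, 0, 0], 1],
  [[0.02, 0.01, 0], [0, 0, 0], 1],
  [[0.03, 0.014, 0], [0, 0, 0], 1],
  [[0.03, 0.014, 0], [0, 0, 0], 1],
  [[0.03, 0.014, 0], [0, 0, 0], 1],
  [[0.03, 0.014, 0], [0, 0, 0], 1],
  [[0.03, 0.013, 0], [0, 0, 0], 1],
  [[0.014, 0.006, 0], [0, 0, 0], 1],
  [[0, 0, 0], [0, 0, 0], 1],
  [[0, 0, 0], [0, 0, 0], 1],
])

```text
t: 15.2
tcp_pos: [0.6739, -0.2027, 0.1685]
ee_rot: [[-0.044, 0.999, -0.001], [0.999, 0.044, -0.0], [-0.0, -0.001, -1.0]]
wrist_force: [-0.3, 0.5, -1.7]
width: 0.0199
grip_force: 59.5
```

```bash
python3 - <<'E'
from h import *
s=sensors.state(); print(vision.camera_info("wrist")["position"],s["tcp_pos"]);cv2.imwrite("pics/w6.png",vision.get_image("wrist")); cv2.imwrite("pics/s6.png",vision.get_image("scene"))
E
```

```text
[ 0.67150241 -0.11978577  0.2940775 ] [ 0.6738816  -0.20273931  0.16846898]
```

View pics/w6.png

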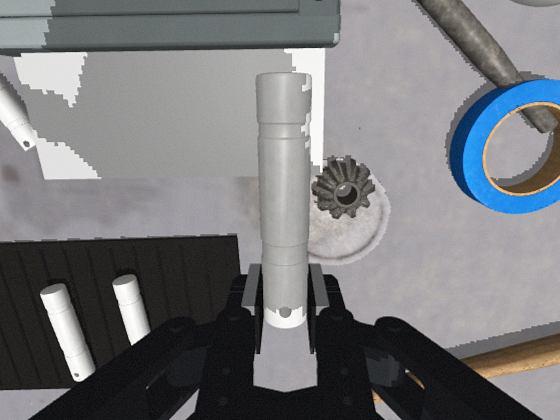

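The wrist view shows the shaft held straight over the ledge with its nose at (283,75). The ledge's outer-left corner is at (45,179), its right edge is at column ≈324, and its outer edge is at row ≈177.

```bash
python3 - <<'E'
from h import *
ci=vision.camera_info("wrist")
p=onz(ci,[(45,179),(255,178),(324,177),(324,60)],.115)[:,:2];print(p.round(4).tolist(),np.linalg.norm(p[0]-p[2]))
print(np.degrees(np.arctan2(*(p[1]-p[0])[::-1])))
print("shaft axis", onz(ci,[(283,73),(285,327)],.172)[:,:2])
th=np.radians(2.6);R=np.array([[np.cos(th),-np.sin(th)],[np.sin(th),np.cos(th)]])
m=(p[0]+p[2])/2; print("origin",m-R@[0,-.147])
E
```

```text
[[0.5412, -0.1675], [0.657, -0.162], [0.695, -0.1598], [0.6902, -0.1011]] 0.15399434640820805
2.7377874339348542
shaft axis [[ 0.67062144 -0.11177184]
 [ 0.67578964 -0.21536841]]
origin [ 0.61140597 -0.01682513]
```

Call:
move_arm([
  [[0, 0.001, 0.016], [0, 0, 0], 1],
  [[0, 0, 0.016], [0, 0, 0], 1],
  [[0, 0, 0], [0, 0, 0], 1],
  [[0.01, 0, 0], [0, 0, 0], 1],
  [[0.012, 0, 0], [0, 0, 0], 1],
  [[0.012, 0, 0], [0, 0, 0], 1],
  [[0.012, 0, 0], [0, 0, 0], 1],
])

```text
t: 16.18
tcp_pos: [0.6732, -0.1544, 0.1369]
ee_rot: [[-0.045, 0.999, 0.0], [0.999, 0.045, 0.0], [0.0, 0.0, -1.0]]
wrist_force: [-0.5, -1.0, -4.1]
width: 0.0196
grip_force: 59.2
```

Call:
move_arm([
  [[0.012, 0, 0], [0, 0, 0], 1],
  [[0.012, 0, 0], [0, 0, 0], 1],
  [[0.012, 0, 0], [0, 0, 0], 1],
  [[0, 0, 0], [0, 0, 0], 1],
  [[0, 0, 0], [0, 0, 0], 1],
])

```text
t: 16.8
tcp_pos: [0.6717, -0.1199, 0.1368]
ee_rot: [[-0.045, 0.999, 0.0], [0.999, 0.045, -0.0], [-0.0, 0.0, -1.0]]
wrist_force: [0.6, 0.2, -4.4]
width: 0.0194
grip_force: 59.2
```

Call:
move_arm([
  [[0, 0, 0], [0, 0, 0], 0.5],
  [[0, 0, 0], [0, 0, 0], 0.5],
  [[0, 0, 0], [0, 0, 0], 0.5],
  [[0, 0, 0], [0, 0, 0], 0.5],
  [[0, 0, 0], [0, 0, 0], 0.5],
  [[0, 0, 0], [0, 0, 0], 0.5],
])

```text
t: 17.55
tcp_pos: [0.6717, -0.1198, 0.1368]
ee_rot: [[-0.045, 0.999, 0.0], [0.999, 0.045, 0.0], [0.0, 0.0, -1.0]]
wrist_force: [0.2, 0.6, -0.3]
width: 0.0425
grip_force: 0.0
```

```bash
python3 - <<'E'
from h import *
a=vision.get_image("wrist"); b=vision.get_image("top"); cv2.imwrite("pics/top7.png",b)
b=cv2.resize(b[140:240,240:350],None,fx=4.2,fy=4.2,interpolation=cv2.INTER_CUBIC)
a=cv2.resize(a,(462,347)); v=np.zeros((420,930,3),np.uint8); v[:347,:462]=a; v[:420,466:928]=b[:420,:462]
cv2.imwrite("pics/w7.png",cv2.resize(v,(790,357)))
E
```

```text
(no output)
```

View pics/w7.png

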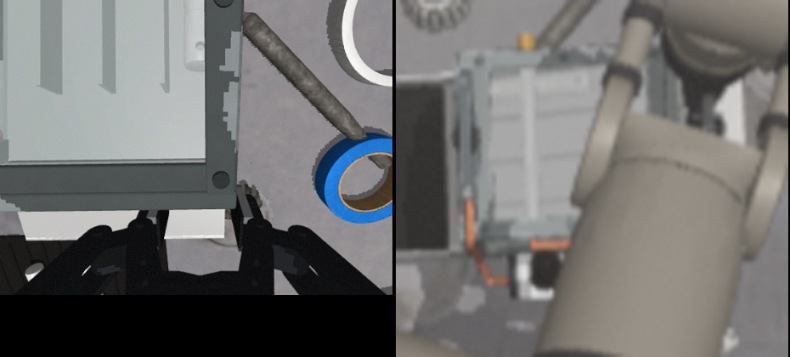

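The right crop is partly hidden by the arm. The left (wrist) view shows the shaft in the far-right lane with its drilled tail at about (197,45), so it slid down. Now shaft B.

Call:
move_arm([
  [[-0.04, 0, 0], [0, 0, 0], 0.45],
  [[0, 0, -0.05], [0, 0, 0], 0.45],
  [[-0.0357, -0.0242, 0], [0, 0, 0], 0.45],
  [[-0.0357, -0.0242, 0], [0, 0, 0], 0.45],
  [[-0.0357, -0.0242, 0], [0, 0, 0], 0.45],
  [[-0.0357, -0.0242, 0], [0, 0, 0], 0.45],
  [[-0.0357, -0.0242, 0], [0, 0, 0], 0.45],
  [[-0.0357, -0.0242, 0], [0, 0, 0], 0.45],
  [[0, 0, 0.05], [0, 0, -6.4], 0.45],
  [[0, 0, 0.05], [0, 0, 0], 0.45],
  [[0, 0, 0.035], [0, 0, 0], 0.45],
  [[0, 0, 0.01], [0, 0, 0], 0.45],
  [[0, 0, 0], [0, 0, 0], 0.45],
  [[0, 0, 0], [0, 0, 0], 0.45],
])

```text
t: 19.4
tcp_pos: [0.539, -0.3809, 0.0438]
ee_rot: [[-0.156, 0.988, 0.003], [0.988, 0.156, -0.002], [-0.003, 0.002, -1.0]]
wrist_force: [0.1, 0.2, 0.4]
width: 0.0469
grip_force: 0.0
```

```bash
cat > chk.py <<'E'
from h import *
s=sensors.state(); ci=vision.camera_info("wrist"); im=vision.get_image("wrist"); cv2.imwrite("pics/w8_%d.png"%int(s["t"]),im)
m=(im.min(2)>110).astype(np.uint8); k=np.zeros_like(m); k[20:320,225:335]=1; m*=k
R=s["ee_rot"]; t=s["tcp_pos"]; print(t.round(4),round(s["width"],4))
for a,r,c in blobs(m,1500):
    p=c.reshape(-1,2); far=p[p[:,1]<p[:,1].min()+6].mean(0); near=p[p[:,1]>p[:,1].max()-4].mean(0)
    far[1]=p[:,1].min(); near[1]=p[:,1].max()
    w=onz(ci,[far,near],.022); print(a,far.round(),near.round(),"tool frame far/near",((w-t)@R)[:,:2].round(4).tolist())
    mid=onz(ci,[[p[(p[:,1]>q-3)&(p[:,1]<q+3)][:,0].mean(),q] for q in (100,250)],.022); print(" axis at rows 100,250 tool y:",((mid-t)@R)[:,1].round(4))
E
python3 chk.py
```

```text
[ 0.539  -0.3809  0.0438] 0.0469
9500.5 [281.  73.] [279. 297.] tool frame far/near [[0.0929, -0.0003], [-0.0136, -0.0018]]
 axis at rows 100,250 tool y: [-0.0002 -0.0016]
```

Call:
move_arm([
  [[0, -0.001, 0.0125], [0, 0, 0], 0.45],
  [[0, 0, 0.01], [0, 0, 0], 0.45],
  [[0, 0, 0], [0, 0, 0], 0.45],
  [[0, 0, 0], [0, 0, 0], 1],
  [[0, 0, 0], [0, 0, 0], 1],
  [[0, 0, 0], [0, 0, 0], 1],
  [[0, 0, 0], [0, 0, 0], 1],
  [[0, 0, 0], [0, 0, 0], 1],
  [[0, 0, 0], [0, 0, 0], 1],
])

```text
t: 20.58
tcp_pos: [0.5379, -0.3814, 0.0214]
ee_rot: [[-0.156, 0.988, 0.003], [0.988, 0.156, -0.003], [-0.003, 0.002, -1.0]]
wrist_force: [-1.4, 0.1, 12.8]
width: 0.0195
grip_force: 64.3
```

Call:
move_arm([
  [[0, 0, -0.02], [0, 0, 0], 1],
  [[0, 0, -0.04], [0, 0, 0], 1],
  [[0, 0, -0.045], [0, 0, 6.4], 1],
  [[0, 0, -0.044], [0, 0, 0], 1],
  [[0.02, 0.0125, 0], [0, 0, 0], 1],
  [[0.0286, 0.0178, 0], [0, 0, 0], 1],
  [[0.0286, 0.0178, 0], [0, 0, 0], 1],
  [[0.0286, 0.0178, 0], [0, 0, 0], 1],
  [[0.0286, 0.0178, 0], [0, 0, 0], 1],
  [[0.0286, 0.0178, 0], [0, 0, 0], 1],
  [[0.0088, 0.0053, 0], [0, 0, 0], 1],
  [[0, 0, 0], [0, 0, 0], 1],
  [[0, 0, 0], [0, 0, 0], 1],
])

```text
t: 22.2
tcp_pos: [0.6354, -0.2048, 0.1678]
ee_rot: [[-0.044, 0.999, -0.001], [0.999, 0.044, 0.0], [0.0, -0.001, -1.0]]
wrist_force: [-0.9, -0.9, -2.8]
width: 0.0199
grip_force: 59.0
```

```bash
cat > chk2.py <<'E'
from h import *
s=sensors.state(); ci=vision.camera_info("wrist"); im=vision.get_image("wrist"); cv2.imwrite("pics/w9_%d.png"%int(s["t"]),im)
R=s["ee_rot"]; t=s["tcp_pos"]; print(t.round(4),round(s["width"],4))
d=cv2.Canny(cv2.cvtColor(im,cv2.COLOR_BGR2GRAY),40,120); 
print("hough", [l[0].tolist() for l in (cv2.HoughLinesP(d[:,230:340],1,np.pi/360,40,minLineLength=60,maxLineGap=15) if d.any() else [])][:8])
cv2.imwrite("pics/w9s.png",im[40:340,220:350])
E
python3 chk2.py
```

```text
[ 0.6354 -0.2048  0.1678] 0.0199
hough [[27, 135, 30, 235], [80, 216, 82, 72], [0, 14, 109, 12], [23, 315, 32, 244], [50, 305, 55, 392], [97, 246, 103, 170], [88, 166, 105, 253], [93, 243, 97, 176]]
```

View pics/w9s.png

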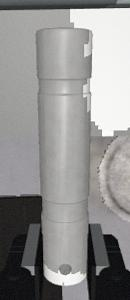

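The crop shows shaft B held straight with its nose at about (284,68), the same as the first. Feeding it in.

Call:
move_arm([
  [[0, 0.0025, 0.016], [0, 0, 0], 1],
  [[0, 0, 0.015], [0, 0, 0], 1],
  [[0, 0, 0], [0, 0, 0], 1],
  [[0.01, 0, 0], [0, 0, 0], 1],
  [[0.012, 0, 0], [0, 0, 0], 1],
  [[0.012, 0, 0], [0, 0, 0], 1],
  [[0.012, 0, 0], [0, 0, 0], 1],
  [[0.012, 0, 0], [0, 0, 0], 1],
  [[0.012, 0, 0], [0, 0, 0], 1],
  [[0.013, 0, 0], [0, 0, 0], 1],
  [[0, 0, 0], [0, 0, 0], 1],
  [[0, 0, 0], [0, 0, 0], 1],
])

```text
t: 23.75
tcp_pos: [0.6349, -0.121, 0.1373]
ee_rot: [[-0.045, 0.999, 0.0], [0.999, 0.045, -0.0], [-0.0, 0.0, -1.0]]
wrist_force: [0.3, 0.4, -2.9]
width: 0.0197
grip_force: 58.8
```

Call:
move_arm([
  [[0, 0, 0], [0, 0, 0], 0.5],
  [[0, 0, 0], [0, 0, 0], 0.5],
  [[0, 0, 0], [0, 0, 0], 0.5],
  [[0, 0, 0], [0, 0, 0], 0.5],
  [[0, 0, 0], [0, 0, 0], 0.5],
  [[0, 0, 0], [0, 0, 0], 0.5],
])

```text
t: 24.5
tcp_pos: [0.6348, -0.1209, 0.1373]
ee_rot: [[-0.045, 0.999, 0.0], [0.999, 0.045, 0.0], [0.0, 0.0, -1.0]]
wrist_force: [0.5, 0.2, 0.7]
width: 0.0427
grip_force: 0.0
```

```bash
python3 - <<'E'
from h import *
a=vision.get_image("wrist"); cv2.imwrite("pics/w10.png",a)
E
```

```text
(no output)
```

View pics/w10.png

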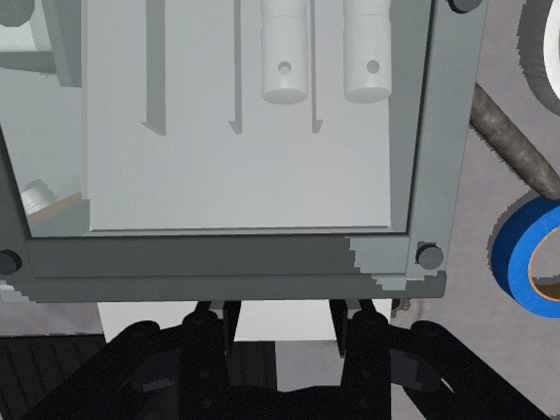

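The view shows two shafts lying in adjacent lanes with tails at (285,90) and (370,90), and the flap edge is clear. Now the third shaft.

Call:
move_arm([
  [[-0.04, 0, 0], [0, 0, 0], 0.45],
  [[0, 0, -0.05], [0, 0, 0], 0.45],
  [[-0.0376, -0.03, 0], [0, 0, 0], 0.45],
  [[-0.0376, -0.03, 0], [0, 0, 0], 0.45],
  [[-0.0376, -0.03, 0], [0, 0, 0], 0.45],
  [[-0.0376, -0.03, 0], [0, 0, 0], 0.45],
  [[-0.0376, -0.03, 0], [0, 0, 0], 0.45],
  [[-0.0376, -0.03, 0], [0, 0, 0], 0.45],
  [[0, 0, 0.05], [0, 0, -6.4], 0.45],
  [[0, 0, 0.05], [0, 0, 0], 0.45],
  [[0, 0, 0.035], [0, 0, 0], 0.45],
  [[0, 0, 0.01], [0, 0, 0], 0.45],
  [[0, 0, 0], [0, 0, 0], 0.45],
  [[0, 0, 0], [0, 0, 0], 0.45],
])

```text
t: 26.3
tcp_pos: [0.4677, -0.3951, 0.0441]
ee_rot: [[-0.156, 0.988, 0.002], [0.988, 0.156, -0.002], [-0.003, 0.002, -1.0]]
wrist_force: [0.6, -0.3, -0.2]
width: 0.0473
grip_force: 0.0
```

```bash
python3 chk.py
```

```text
[ 0.4677 -0.3951  0.0441] 0.0473
9526.5 [284.  71.] [283. 296.] tool frame far/near [[0.0937, 0.0007], [-0.0132, 0.0003]]
 axis at rows 100,250 tool y: [0.001  0.0004]
```

Call:
move_arm([
  [[0, 0, 0.0125], [0, 0, 0], 0.45],
  [[0, 0, 0.01], [0, 0, 0], 0.45],
  [[0, 0, 0], [0, 0, 0], 0.45],
  [[0, 0, 0], [0, 0, 0], 1],
  [[0, 0, 0], [0, 0, 0], 1],
  [[0, 0, 0], [0, 0, 0], 1],
  [[0, 0, 0], [0, 0, 0], 1],
  [[0, 0, 0], [0, 0, 0], 1],
  [[0, 0, 0], [0, 0, 0], 1],
])

```text
t: 27.48
tcp_pos: [0.4675, -0.3952, 0.0213]
ee_rot: [[-0.156, 0.988, 0.002], [0.988, 0.156, -0.002], [-0.003, 0.002, -1.0]]
wrist_force: [-0.6, 0.0, 10.1]
width: 0.0197
grip_force: 63.1
```

Call:
move_arm([
  [[0, 0, -0.02], [0, 0, 0], 1],
  [[0, 0, -0.04], [0, 0, 0], 1],
  [[0, 0, -0.045], [0, 0, 6.4], 1],
  [[0, 0, -0.044], [0, 0, 0], 1],
  [[0.02, 0.016, 0], [0, 0, 0], 1],
  [[0.0305, 0.024, 0], [0, 0, 0], 1],
  [[0.0305, 0.024, 0], [0, 0, 0], 1],
  [[0.0305, 0.024, 0], [0, 0, 0], 1],
  [[0.0305, 0.024, 0], [0, 0, 0], 1],
  [[0.0305, 0.024, 0], [0, 0, 0], 1],
  [[0.01, 0.008, 0], [0, 0, 0], 1],
  [[0, 0, 0], [0, 0, 0], 1],
  [[0, 0, 0], [0, 0, 0], 1],
])

```text
t: 29.1
tcp_pos: [0.6018, -0.2066, 0.1685]
ee_rot: [[-0.043, 0.999, -0.001], [0.999, 0.043, -0.0], [-0.0, -0.001, -1.0]]
wrist_force: [0.1, -0.7, -1.7]
width: 0.0198
grip_force: 59.1
```

```bash
python3 chk2.py; python3 - <<'E'
import cv2,numpy as np,glob
L=sorted(glob.glob("pics/w9_*.png"),key=lambda f:int(f[8:-4])); print(L)
a,b=[cv2.imread(f)[55:330,245:325].astype(int) for f in L[-2:]]; print("mean diff on shaft", np.abs(a-b)[:,10:60].mean(), [np.abs(a-b)[i:i+55,15:60].mean().round(1) for i in range(0,275,55)])
E
```

```text
[ 0.6018 -0.2066  0.1685] 0.0198
hough [[76, 316, 79, 219], [26, 71, 32, 280], [0, 13, 109, 11], [0, 45, 74, 45], [0, 50, 60, 50], [32, 236, 33, 324]]
['pics/w9_22.png', 'pics/w9_29.png']
mean diff on shaft 6.430036363636364 [np.float64(5.2), np.float64(5.0), np.float64(3.2), np.float64(4.3), np.float64(14.7)]
```

Call:
move_arm([
  [[0, -0.0008, 0.016], [0, 0, 0], 1],
  [[0, 0, 0.0155], [0, 0, 0], 1],
  [[0, 0, 0], [0, 0, 0], 1],
  [[0.01, 0, 0], [0, 0, 0], 1],
  [[0.012, 0, 0], [0, 0, 0], 1],
  [[0.012, 0, 0], [0, 0, 0], 1],
  [[0.012, 0, 0], [0, 0, 0], 1],
  [[0.012, 0, 0], [0, 0, 0], 1],
  [[0.012, 0, 0], [0, 0, 0], 1],
  [[0.013, 0, 0], [0, 0, 0], 1],
  [[0, 0, 0], [0, 0, 0], 1],
  [[0, 0, 0], [0, 0, 0], 1],
])

```text
t: 30.65
tcp_pos: [0.5981, -0.1227, 0.1373]
ee_rot: [[-0.045, 0.999, 0.0], [0.999, 0.045, -0.0], [-0.0, 0.0, -1.0]]
wrist_force: [0.3, -0.5, -3.7]
width: 0.0195
grip_force: 58.9
```

Call:
move_arm([
  [[0, 0, 0], [0, 0, 0], 0.5],
  [[0, 0, 0], [0, 0, 0], 0.5],
  [[0, 0, 0], [0, 0, 0], 0.5],
  [[0, 0, 0], [0, 0, 0], 0.5],
  [[0, 0, 0], [0, 0, 0], 0.5],
  [[0, 0, 0], [0, 0, 0], 0.5],
])

```text
t: 31.4
tcp_pos: [0.5981, -0.1226, 0.1373]
ee_rot: [[-0.045, 0.999, 0.0], [0.999, 0.045, 0.0], [0.0, 0.0, -1.0]]
wrist_force: [-0.1, 0.1, 0.5]
width: 0.0426
grip_force: 0.0
```

```bash
python3 - <<'E'
from h import *
s=sensors.state();ci=vision.camera_info("wrist"); a=vision.get_image("wrist"); cv2.imwrite("pics/w11.png",a)
o=np.array([.611,-.0155]);th=np.radians(2.6);R=np.array([[np.cos(th),-np.sin(th)],[np.sin(th),np.cos(th)]])
# mean brightness at lane centres (tail, y=-24, top of shaft) and profile across x there
for yl,z in ((-15,.117),(-10,.115)):
    P=[np.r_[o+R@[x/1000,yl/1000],z] for x in (-55.5,-37,-18.5,0,18.5,37,55.5)]
    q=proj(ci,P).round().astype(int); print(q.tolist(),[a[v-2:v+3,u-2:u+3].mean().round(0) if 2<v<417 and 2<u<557 else None for u,v in q])
p=(a[:120].min(2)>215); print([ (np.round(r[0]),np.round(r[1]),ar) for ar,r,c in blobs(p,200)])
E
```

```text
[[189, 77], [234, 77], [280, 77], [325, 77], [370, 77], [416, 77], [461, 77]] [np.float64(173.0), np.float64(155.0), np.float64(192.0), np.float64(176.0), np.float64(194.0), np.float64(172.0), np.float64(189.0)]
[[189, 64], [234, 64], [280, 64], [325, 64], [370, 64], [415, 64], [461, 64]] [np.float64(173.0), np.float64(155.0), np.float64(172.0), np.float64(176.0), np.float64(151.0), np.float64(172.0), np.float64(147.0)]
[]
```

The brightness profile shows a tail in each of three separate lanes (189–194 against 155–176 elsewhere). Now I back out and hover beside the lever, check the flap, pan and ball from the top camera, and descend on the lever's right side.

Call:
move_arm([
  [[-0.04, 0, 0], [0, 0, 0], 0.6],
  [[0, 0, -0.06], [0, 0, 0], 1],
  [[0, 0, -0.06], [0, 0, 0], 1],
  [[0.0342, -0.0225, 0], [0, 0, 0], 1],
  [[0.0342, -0.0225, 0], [0, 0, 0], 1],
  [[0.0342, -0.0225, 0], [0, 0, 0], 1],
  [[0.0342, -0.0225, 0], [0, 0, 0], 1],
  [[0, 0, 0], [0, 0, 0], 1],
  [[0, 0, 0], [0, 0, 0], 1],
])

```text
t: 32.58
tcp_pos: [0.5043, -0.0302, 0.2576]
ee_rot: [[-0.045, 0.999, 0.001], [0.999, 0.045, -0.0], [-0.0, 0.001, -1.0]]
wrist_force: [0.3, -0.9, -0.2]
width: 0.0001
grip_force: 0.0
```

```bash
python3 - <<'E'
from h import *
s=sensors.state();ci=vision.camera_info("wrist"); a=vision.get_image("wrist"); t=vision.get_image("top"); cv2.imwrite("pics/w12.png",a); cv2.imwrite("pics/top12.png",t)
w=cv2.imread("pics/w11.png")
v=np.zeros((600,800,3),np.uint8); v[:300,:400]=cv2.resize(a,(400,300)); v[:300,400:]=cv2.resize(w,(400,300))
c=cv2.resize(t[140:240,180:360],None,fx=3,fy=3,interpolation=cv2.INTER_CUBIC); v[300:600,:540]=c
cv2.imwrite("pics/v12.png",v); np.save("w12ci.npy",ci,allow_pickle=True)
E
```

```text
(no output)
```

View pics/v12.png

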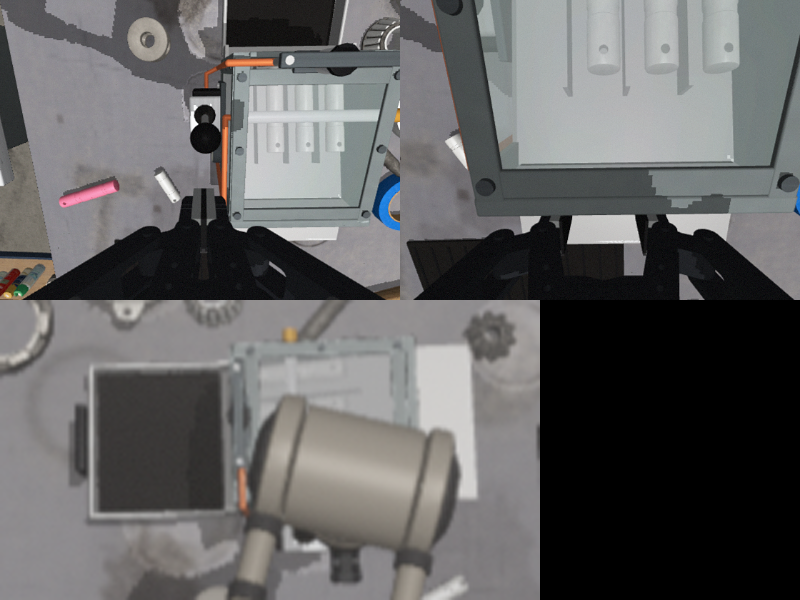

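The view shows three shafts in three lanes with their tails level and the flap line clear. The ball is at wrist pixel ≈(288,191), and the pan is still at the outlet, with its left edge at top-crop column ≈90 and rows 366–517. I check both by numbers.

```bash
python3 - <<'E'
from h import *
wi=np.load("w12ci.npy",allow_pickle=True).item(); a=cv2.imread("pics/w12.png")
m=(a.max(2)<50).astype(np.uint8); m[:170]=0;m[216:]=0;m[:,:255]=0;m[:,:250]=0;m[:,315:]=0
for ar,r,c in blobs(m): print("ball",np.round(r[0]),np.round(r[1]),onz(wi,[r[0]],.193))
ci=vision.camera_info("top")
f=lambda L:(np.array(L)+.5)/3-.5+np.array([180,140])
for fn,L in (("top12",f([(90,-300+667),(89,-300+817)])),):
    p=onz(ci,L,.03); print(p.round(4).tolist(),p.mean(0))
# subpixel pan outer-left edge/ side edges at fixed probes, top3-like profile
g=cv2.cvtColor(cv2.imread("pics/top12.png"),cv2.COLOR_BGR2GRAY).astype(int)
print(g[175,200:222],g[195,200:222]); print(g[155:170,230],g[305-140-0:1,230], g[306//1-0-0-0-0-0-0-0-0-0-0-0-0-0-0-0-0-0-0-0-0-0-0-0-0-0-96:218,230])
E
```

```text
ball [288. 192.] [44. 42.] [[0.50625916 0.00063764 0.193     ]]
[[0.3644, 0.2158, 0.03], [0.2129, 0.2116, 0.03]] [0.28865718 0.21373807 0.03      ]
[141 141 141 140 132  87  82  87  91 126 183 115  89  61  57  57  58  57
  57  57  57  59] [138 135 129 100  92  61  66  75  60 108 180 119  84  60  55  56  56  56
  55  56  54  56]
[142 142 142 143 142 137 167 149 114  88  62  59  58  60  59] [] [ 99 158 143 109 109 131 141 140]
```

```bash
python3 - <<'E'
from h import *
ci=vision.camera_info("top")
p=onz(ci,[(209.6,175),(209.4,195),(230,160.6),(230,211.6)],.03); print(p.round(4).tolist())
print("center est robot frame y:",p[:2,1].mean()-.075+.0055,"x:",p[2:,0].mean()+.003)
E
```

```text
[[0.6359, 0.2254, 0.03], [0.5726, 0.2238, 0.03], [0.6831, 0.1627, 0.03], [0.5217, 0.1578, 0.03]]
center est robot frame y: 0.15510282162525213 x: 0.6054107455977471
```

Call:
move_arm([
  [[0, 0.001, 0.04], [0, 0, 0], 1],
  [[0, 0, 0.036], [0, 0, 0], 1],
  [[0, 0, 0], [0, 0, 0], 1],
  [[0.012, 0, 0], [0, 0, 0], 1],
  [[0.012, 0, 0], [0, 0, 0], 1],
  [[0.012, 0, 0], [0, 0, 0], 1],
  [[0, 0, 0], [0, 0, 0], 1],
])

```text
t: 33.55
tcp_pos: [0.5036, 0.007, 0.182]
ee_rot: [[-0.046, 0.999, 0.002], [0.999, 0.046, -0.0], [-0.0, 0.002, -1.0]]
wrist_force: [-0.0, -1.7, 1.5]
width: 0.0004
grip_force: 1.4
```

Call:
move_arm([
  [[0.006, 0, 0], [0, 0, 0], 1],
  [[0.006, 0, 0], [0, 0, 0], 1],
  [[0, 0, 0], [0, 0, 0], 1],
])

```text
t: 33.92
tcp_pos: [0.5025, 0.0178, 0.181]
ee_rot: [[-0.045, 0.999, -0.001], [0.999, 0.045, -0.001], [-0.001, -0.001, -1.0]]
wrist_force: [0.2, -5.2, -3.1]
width: -0.0002
grip_force: 2.7
```

```bash
cat > ball.py <<'E'
from h import *
wi=vision.camera_info("wrist"); a=vision.get_image("wrist"); s=sensors.state(); cv2.imwrite("pics/b_%.1f.png"%s["t"],a)
q=proj(wi,np.array([[.5063,.0006+.095*np.sin(x),.098+.095*np.cos(x)] for x in (-.5,-.4,0,.3,.4,.5)])); print("pred px",q.round().tolist())
m=(a.max(2)<50).astype(np.uint8); k=np.zeros_like(m); u,v=q[:,0].mean(),q[:,1]
k[max(0,int(v.min()-50)):int(v.max()+50),int(u-60):int(u+60)]=1; m*=k
c=cv2.HoughCircles(cv2.GaussianBlur(cv2.cvtColor(a,cv2.COLOR_BGR2GRAY),(5,5),1),cv2.HOUGH_GRADIENT,1,20,param1=80,param2=15,minRadius=17,maxRadius=45)
print([x.round().tolist() for x in c[0] if abs(x[0]-u)<50][:5] if c is not None else None, s["tcp_pos"],s["wrist_force"])
E
python3 ball.py
```

```text
pred px [[284.0, 407.0], [285.0, 402.0], [289.0, 350.0], [292.0, 287.0], [293.0, 264.0], [294.0, 240.0]]
[[286.0, 256.0, 32.0], [288.0, 34.0, 33.0], [304.0, 172.0, 44.0], [288.0, 196.0, 40.0], [274.0, 182.0, 39.0]] [0.50251445 0.0176936  0.1809864 ] [ 0.57569247 -5.94163608 -1.81120179]
```

Call:
move_arm([
  [[0.002, 0, 0], [0, 0, 0], 1],
  [[0, 0, 0], [0, 0, 0], 1],
  [[0, 0, 0], [0, 0, 0], 1],
  [[0, 0, 0], [0, 0, 0], 1],
])

```text
t: 34.48
tcp_pos: [0.5023, 0.0193, 0.1808]
ee_rot: [[-0.044, 0.999, -0.001], [0.999, 0.044, -0.001], [-0.001, -0.001, -1.0]]
wrist_force: [0.5, -6.5, -5.2]
width: 0.0001
grip_force: 3.1
```

```bash
python3 ball.py
```

```text
pred px [[284.0, 410.0], [285.0, 404.0], [289.0, 354.0], [292.0, 290.0], [293.0, 267.0], [294.0, 244.0]]
[[286.0, 254.0, 31.0], [290.0, 194.0, 39.0], [282.0, 32.0, 29.0], [284.0, 58.0, 43.0], [298.0, 236.0, 39.0]] [0.50234276 0.01932092 0.18076782] [ 0.50185019 -5.99970554 -5.56309324]
```

Call:
move_arm([
  [[0, 0, 0], [0, 0, 0], 1],
  [[0, 0, 0], [0, 0, 0], 1],
  [[0, 0, 0], [0, 0, 0], 1],
  [[0, 0, 0], [0, 0, 0], 1],
  [[0, 0, 0], [0, 0, 0], 1],
  [[0, 0, 0], [0, 0, 0], 1],
  [[0, 0, 0], [0, 0, 0], 1],
  [[0, 0, 0], [0, 0, 0], 1],
  [[0, 0, 0], [0, 0, 0], 1],
  [[0, 0, 0], [0, 0, 0], 1],
  [[0, 0, 0], [0, 0, 0], 1],
  [[0, 0, 0], [0, 0, 0], 1],
  [[0, 0, 0], [0, 0, 0], 1],
  [[0, 0, 0], [0, 0, 0], 1],
  [[0, 0, 0], [0, 0, 0], 1],
  [[0, 0, 0], [0, 0, 0], 1],
  [[0, 0, 0], [0, 0, 0], 1],
  [[0, 0, 0], [0, 0, 0], 1],
  [[0, 0, 0], [0, 0, 0], 1],
  [[0, 0, 0], [0, 0, 0], 1],
])

```text
t: 37.02
tcp_pos: [0.5024, 0.0193, 0.1808]
ee_rot: [[-0.044, 0.999, -0.001], [0.999, 0.044, -0.001], [-0.001, -0.001, -1.0]]
wrist_force: [0.4, -7.0, -4.5]
width: 0.0002
grip_force: 3.1
```

Call:
move_arm([
  [[-0.015, 0, 0], [0, 0, 0], 1],
  [[-0.02, 0, 0], [0, 0, 0], 1],
  [[-0.02, 0, 0], [0, 0, 0], 1],
  [[-0.005, 0, 0], [0, 0, 0], 1],
  [[0, 0, 0], [0, 0, 0], 1],
])

```text
t: 37.65
tcp_pos: [0.5053, -0.0399, 0.1814]
ee_rot: [[-0.044, 0.999, 0.0], [0.999, 0.044, 0.001], [0.001, 0.0, -1.0]]
wrist_force: [-0.5, 0.3, 0.4]
width: -0.0001
grip_force: 0.0
```

```bash
python3 ball.py; python3 - <<'E'
from h import *
ci=vision.camera_info("top"); im=vision.get_image("top"); cv2.imwrite("pics/top20.png",im)
g=cv2.cvtColor(im,cv2.COLOR_BGR2GRAY).astype(int); print(g[175,203:216],g[195,203:216],g[157:165,230],g[207:216,230])
E
```

```text
pred px [[284.0, 308.0], [285.0, 297.0], [289.0, 222.0], [293.0, 143.0], [294.0, 116.0], [295.0, 90.0]]
[[288.0, 214.0, 36.0], [290.0, 46.0, 34.0], [298.0, 158.0, 42.0], [310.0, 100.0, 39.0], [304.0, 280.0, 37.0]] [ 0.50521465 -0.03958199  0.1813332 ] [-0.45707122 -0.41085439  0.13546308]
[139 132  88  81  85  92 127 183 117  88  62  59  57] [102  92  62  68  74  60 108 181 119  84  59  57  57] [143 144 142 136 166 149 112  87] [ 55  56  60  99 157 144 108 108 131]
```

Call:
move_arm([
  [[0, 0, -0.035], [0, 0, 0], 1],
  [[0, 0, -0.035], [0, 0, 0], 1],
  [[0.025, 0.001, 0], [0, 0, 0], 1],
  [[0.025, 0.001, 0], [0, 0, 0], 1],
  [[0.024, 0.001, 0], [0, 0, 0], 1],
  [[0, 0, 0], [0, 0, 0], 1],
  [[0, 0, 0.035], [0, 0, 0], 1],
  [[0, 0, 0.035], [0, 0, 0], 1],
  [[0, 0, 0], [0, 0, 0], 1],
])

```text
t: 38.88
tcp_pos: [0.5035, 0.0339, 0.1793]
ee_rot: [[-0.044, 0.999, -0.005], [0.999, 0.044, 0.0], [0.001, -0.005, -1.0]]
wrist_force: [-0.2, 0.2, 0.5]
width: 0.0002
grip_force: 0.0
```

Call:
move_arm([
  [[-0.012, 0, 0], [0, 0, 0], 1],
  [[-0.012, 0, 0], [0, 0, 0], 1],
  [[-0.012, 0, 0], [0, 0, 0], 1],
  [[-0.008, 0, 0], [0, 0, 0], 1],
  [[-0.006, 0, 0], [0, 0, 0], 1],
  [[0, 0, 0], [0, 0, 0], 1],
  [[0, 0, 0], [0, 0, 0], 1],
])

```text
t: 39.75
tcp_pos: [0.507, -0.0156, 0.1811]
ee_rot: [[-0.044, 0.999, -0.001], [0.999, 0.044, 0.002], [0.002, -0.001, -1.0]]
wrist_force: [0.5, 6.1, -2.8]
width: -0.0003
grip_force: 2.9
```

Call:
move_arm([
  [[-0.002, 0, 0], [0, 0, 0], 1],
  [[0, 0, 0], [0, 0, 0], 1],
  [[0, 0, 0], [0, 0, 0], 1],
  [[0, 0, 0], [0, 0, 0], 1],
  [[0, 0, 0], [0, 0, 0], 1],
  [[0, 0, 0], [0, 0, 0], 1],
  [[0, 0, 0], [0, 0, 0], 1],
  [[0, 0, 0], [0, 0, 0], 1],
  [[0, 0, 0], [0, 0, 0], 1],
  [[0, 0, 0], [0, 0, 0], 1],
  [[0, 0, 0], [0, 0, 0], 1],
  [[0, 0, 0], [0, 0, 0], 1],
  [[0, 0, 0], [0, 0, 0], 1],
  [[0, 0, 0], [0, 0, 0], 1],
  [[0, 0, 0], [0, 0, 0], 1],
  [[0, 0, 0], [0, 0, 0], 1],
])

```text
t: 41.75
tcp_pos: [0.507, -0.0172, 0.1808]
ee_rot: [[-0.044, 0.999, -0.001], [0.999, 0.044, 0.002], [0.002, -0.001, -1.0]]
wrist_force: [0.8, 5.8, -5.4]
width: -0.0002
grip_force: 3.4
```

```bash
cat > pan.py <<'E'
from h import *
ci=vision.camera_info("top"); im=vision.get_image("top"); s=sensors.state(); cv2.imwrite("pics/topp_%.1f.png"%s["t"],im)
g=cv2.cvtColor(im,cv2.COLOR_BGR2GRAY); m=(g>150).astype(np.uint8); k=np.zeros_like(m); k[150:222,196:252]=1; m*=k
print("rim cols",g[175,203:216].tolist())
for a,r,c in blobs(m,12):print(a,np.round(r[0],1),np.round(r[1],1),"w(z=.014):",rect_world(ci,r,.014))
# interior sample map of pan
print(g[158:216:3,206:248:3])
E
python3 pan.py
```

```text
rim cols [109, 107, 105, 103, 137, 135, 111, 89, 84, 77, 76, 72, 71]
35.0 [239.5 215.7] [14.5  6.6] w(z=.014): (array([0.5109, 0.1294]), 0.046, 0.0209, -107.3)
135.0 [225.  192.8] [ 5.6 30.2] w(z=.014): (array([0.5824, 0.177 ]), 0.0955, 0.0178, -86.5)
153.0 [224.5 185. ] [33. 16.] w(z=.014): (array([0.6075, 0.1795]), 0.1047, 0.0512, -88.9)
161.5 [224. 167.] [34. 12.] w(z=.014): (array([0.6652, 0.1829]), 0.1083, 0.0387, -88.9)
[[130 130 129 130 132 135 140 142 144 142 141 142 143 142]
 [138 143 142 148 148 170 169 169 168 158 141 155 154 150]
 [147 111 103  92  86  82  88  87  83  66  72  70  64  66]
 [131  97  81  85  93 104 124 133 138 156 162 167  82  64]
 [130 195 209 201 204 207 208 213 207 200 202 183  99  64]
 [122 166 169 158 155 153 146 132 121 119 113 110  72  63]
 [ 79 119  63  61  61  61  62  62  63  63  62  64  63  56]
 [ 66 134  91  90 109 125 154 154 152 160 167 173 114  56]
 [ 61 182 206 202 205 205 209 210 206 197 200 175 138  55]
 [ 62 143 161 154 145 138 131 120 118 112 107 102  68  58]
 [ 61 121  60  61  61  61  61  62  62  62  63  59  58  59]
 [ 62 128 160 164 168 173 177 187 189 184 190 190 137  57]
 [ 63 135 200 201 197 196 195 196 197 179 186 185 138  57]
 [ 58 133 114 108 102  97  85  81  75  68  68  68  58  52]
 [103 137  60  59  60  60  60  59  58  60  60  57  54  53]
 [133 179  59  60  58  60  59  60  60  59  59  56  52  58]
 [132 176  62  59  60  59  59  60  59  59  59  57  53  57]
 [134 186  61  59  59  60  63  65  69  85  85  87  74  80]
 [133 169 133 157 150 147 143 133 116 119 115 112 107 114]
 [139 126 126 123 121 136 141 136 143 154 154 152 126 154]]
```

All three shafts lie in the pan, as bright bars at top-image (224,167), (224,185) and (225,193), clear of the lip, and the pan was nudged only slightly. I release the lever and go to the grip.

Call:
move_arm([
  [[0.015, 0, 0], [0, 0, 0], 1],
  [[0.02, 0, 0], [0, 0, 0], 1],
  [[0.02, 0, 0], [0, 0, 0], 1],
  [[0.005, 0, 0], [0, 0, 0], 1],
  [[0, 0, -0.04], [0, 0, 0], 1],
  [[0, 0, -0.04], [0, 0, 0], 1],
  [[0, 0, -0.04], [0, 0, 0], 1],
  [[0.0393, 0.0208, 0], [0, 0, 0], 1],
  [[0.0393, 0.0208, 0], [0, 0, 0], 1],
  [[0.0393, 0.0208, 0], [0, 0, 0], 1],
  [[0.0393, 0.0208, 0], [0, 0, 0], 1],
  [[0.0393, 0.0208, 0], [0, 0, 0], 1],
])

```text
t: 43.3
tcp_pos: [0.6006, 0.2436, 0.3015]
ee_rot: [[-0.044, 0.999, 0.001], [0.999, 0.044, -0.001], [-0.001, 0.001, -1.0]]
wrist_force: [-0.1, 0.1, 1.2]
width: -0.0001
grip_force: 0.0
```

Call:
move_arm([
  [[0, 0, 0], [0, 0, -10], 0],
  [[0, 0, 0], [0, 0, -10], 0],
  [[0, 0, 0], [0, 0, -10], 0],
  [[0, 0, 0], [0, 0, -10], 0],
  [[0, 0, 0], [0, 0, -10], 0],
  [[0, 0, 0], [0, 0, -10], 0],
  [[0, 0, 0], [0, 0, -10], 0],
  [[0, 0, 0], [0, 0, -10], 0],
  [[0, 0, 0], [0, 0, -10], 0],
  [[0, 0, 0.05], [0, 0, 0], 0],
  [[0, 0, 0], [0, 0, 0], 0],
  [[0, 0, 0], [0, 0, 0], 0],
])

```text
t: 44.8
tcp_pos: [0.6005, 0.2429, 0.2529]
ee_rot: [[-0.999, -0.044, 0.002], [-0.044, 0.999, 0.0], [-0.002, 0.0, -1.0]]
wrist_force: [1.2, -0.0, 0.0]
width: 0.0858
grip_force: 0.0
```

```bash
python3 - <<'E'
from h import *
s=sensors.state();ci=vision.camera_info("wrist"); a=vision.get_image("wrist"); cv2.imwrite("pics/w30.png",a)
print(s["tcp_pos"]); print("pred grip px",proj(ci,[.600,.244,.058]))
m=(a.max(2)<45).astype(np.uint8); m[260:]=0
for ar,r,c in blobs(m,150): print("dark",ar,np.round(r[0]),np.round(r[1]),rect_world(ci,r,.058))
b=(a.min(2)>170).astype(np.uint8); b[270:]=0
for ar,r,c in blobs(b,400): print("bright",ar,np.round(r[0]),np.round(r[1]),rect_world(ci,r,.02))
E
python3 pan.py | head -6
```

```text
[0.60054788 0.24286003 0.25291837]
pred grip px [[286.54872263 185.56586343]]
dark 323.5 [283. 180.] [72. 11.] (array([0.5959, 0.2399]), 0.0731, 0.0103, 4.4)
dark 9737.5 [208. 171.] [131. 130.] (array([0.5934, 0.1659]), 0.1296, 0.12, 4.1)
dark 1320.5 [37. 69.] [50. 36.] (array([0.5035, 0.0175]), 0.0393, 0.0326, 3.4)
bright 524.0 [355. 260.] [56. 18.] (array([0.6982, 0.3311]), 0.0667, 0.0241, 92.5)
bright 840.0 [462. 233.] [28. 69.] (array([0.659, 0.452]), 0.0789, 0.0349, 157.9)
bright 1019.5 [515. 226.] [67. 37.] (array([0.6464, 0.5119]), 0.0868, 0.0398, 59.9)
bright 1035.0 [304. 211.] [30. 64.] (array([0.6398, 0.2656]), 0.0764, 0.033, 168.4)
bright 1570.0 [223. 159.] [17. 97.] (array([0.5833, 0.174 ]), 0.1043, 0.0189, 93.4)
bright 953.0 [103. 132.] [59. 44.] (array([0.5608, 0.0481]), 0.0597, 0.0468, 3.3)
bright 17121.5 [334. 184.] [449. 170.] (array([0.6139, 0.2985]), 0.459, 0.1982, 92.5)
bright 5392.0 [521.  50.] [101.  76.] (array([0.4658, 0.468 ]), 0.0928, 0.0711, 17.6)
bright 1661.5 [406.  31.] [64. 50.] (array([0.4523, 0.3526]), 0.0558, 0.0463, 15.0)
bright 8053.5 [316.  67.] [ 95. 153.] (array([0.4916, 0.2676]), 0.1383, 0.0881, 160.2)
bright 6231.0 [123.  46.] [249.  95.] (array([0.4791, 0.0793]), 0.2314, 0.0872, 89.6)
rim cols [61, 60, 59, 51, 52, 53, 52, 52, 52, 53, 54, 55, 53]
41.5 [239.7 216.1] [13.3  6. ] w(z=.014): (array([0.5097, 0.1287]), 0.042, 0.0189, -107.3)
50.0 [201.3 209.3] [10.8  6. ] w(z=.014): (array([0.5288, 0.2503]), 0.0342, 0.0189, -159.7)
147.0 [226.5 192.8] [ 5.6 33.1] w(z=.014): (array([0.5827, 0.1723]), 0.1047, 0.0178, -86.7)
151.0 [224.5 185.5] [33. 15.] w(z=.014): (array([0.6059, 0.1794]), 0.1047, 0.048, -88.9)
13.5 [196.9 176.6] [13.3  2. ] w(z=.014): (array([0.6326, 0.2678]), 0.043, 0.0062, -166.7)
```

Call:
move_arm([
  [[0.003, -0.002, 0.02], [0, 0, 0], 0],
  [[0, 0, 0.045], [0, 0, 0], 0],
  [[0, 0, 0.045], [0, 0, 0], 0],
  [[0, 0, 0.045], [0, 0, 0], 0],
  [[0, 0, 0.03], [0, 0, 0], 0],
  [[0, 0, 0.014], [0, 0, 0], 0],
  [[0, 0, 0], [0, 0, 0], 0],
  [[0, 0, 0], [0, 0, 0], 1],
  [[0, 0, 0], [0, 0, 0], 1],
  [[0, 0, 0], [0, 0, 0], 1],
  [[0, 0, 0], [0, 0, 0], 1],
  [[0, 0, 0], [0, 0, 0], 1],
  [[0, 0, 0], [0, 0, 0], 1],
  [[0, 0, 0], [0, 0, 0], 1],
])

```text
t: 46.65
tcp_pos: [0.5975, 0.2407, 0.0529]
ee_rot: [[-0.999, -0.045, 0.001], [-0.045, 0.999, -0.0], [-0.001, -0.0, -1.0]]
wrist_force: [1.9, -3.4, 5.1]
width: 0.0109
grip_force: 59.3
```

Call:
move_arm([
  [[0, 0.003, 0], [0, 0, 0], 1],
  [[0, 0.005, 0], [0, 0, 0], 1],
  [[0, 0.006, 0], [0, 0, 0], 1],
  [[0, 0.007, 0], [0, 0, 0], 1],
  [[0, 0.007, 0], [0, 0, 0], 1],
  [[0, 0.007, 0], [0, 0, 0], 1],
  [[0, 0.007, 0], [0, 0, 0], 1],
  [[0, 0.006, 0], [0, 0, 0], 1],
  [[0, 0.005, 0], [0, 0, 0], 1],
  [[0, 0, 0], [0, 0, 0], 1],
  [[0, 0, 0], [0, 0, 0], 1],
])

```text
t: 48.02
tcp_pos: [0.5951, 0.2918, 0.0529]
ee_rot: [[-0.999, -0.043, 0.0], [-0.043, 0.999, -0.003], [-0.0, -0.003, -1.0]]
wrist_force: [0.3, -10.7, 7.6]
width: 0.011
grip_force: 58.8
```

Call:
move_arm([
  [[0, 0, 0], [0, 0, 0], 0.5],
  [[0, 0, 0], [0, 0, 0], 0],
  [[0, 0, 0], [0, 0, 0], 0],
  [[0, 0, 0], [0, 0, 0], 0],
  [[0, 0, -0.03], [0, 0, 0], 0],
  [[0, 0, -0.06], [0, 0, 0], 0],
  [[0, 0, -0.06], [0, 0, 0], 0],
  [[0, 0, -0.05], [0, 0, 0], 0],
  [[0, 0, 0], [0, 0, 0], 0],
  [[0, 0, 0], [0, 0, 0], 0],
  [[0, 0, 0], [0, 0, 0], 0],
])

```text
t: 49.4
tcp_pos: [0.5938, 0.2937, 0.2503]
ee_rot: [[-0.999, -0.045, -0.003], [-0.045, 0.999, -0.001], [0.003, -0.001, -1.0]]
wrist_force: [0.1, 0.8, 0.2]
width: 0.0856
grip_force: 0.0
```

```bash
python3 - <<'E'
from h import *
s=sensors.state();ci=vision.camera_info("wrist"); a=vision.get_image("wrist"); t=vision.get_image("top"); cv2.imwrite("pics/w40.png",a); cv2.imwrite("pics/top40.png",t)
print(s["tcp_pos"])
m=(a.max(2)<45).astype(np.uint8); m[260:]=0
for ar,r,c in blobs(m,150): print("dark",ar,np.round(r[0]),np.round(r[1]),rect_world(ci,r,.058))
b=(a.min(2)>175).astype(np.uint8); b[260:]=0; b[:,290:]=0
for ar,r,c in blobs(b,300): print("bright",ar,np.round(r[0]),np.round(r[1]),rect_world(ci,r,.018))
g=cv2.cvtColor(t,cv2.COLOR_BGR2GRAY); ct=vision.camera_info("top")
print("pan near rim (top), cols", g[205,215:245].tolist())
P=onz(ct,[(226,205)],.03);print(P, "lip top-frame y~.082")
E
```

```text
[0.59383545 0.29371931 0.25026584]
dark 687.5 [283. 186.] [72. 10.] (array([0.5935, 0.2911]), 0.0731, 0.0095, 2.7)
dark 9616.0 [208. 175.] [129. 130.] (array([0.5891, 0.2173]), 0.1284, 0.1195, 2.8)
bright 1060.0 [ 46. 134.] [50. 56.] (array([0.5582, 0.038 ]), 0.0593, 0.0509, 98.9)
bright 22795.5 [195. 174.] [183. 190.] (array([0.6031, 0.1933]), 0.2172, 0.1817, 166.8)
bright 777.5 [64. 10.] [20. 54.] (array([0.4408, 0.077 ]), 0.0507, 0.0168, 92.5)
pan near rim (top), cols [58, 57, 56, 58, 57, 57, 57, 61, 58, 57, 59, 59, 58, 58, 58, 60, 59, 59, 58, 59, 61, 59, 61, 116, 180, 127, 153, 150, 118, 113]
[[0.54216423 0.1709368  0.03      ]] lip top-frame y~.082
```

```bash
python3 - <<'E'
from h import *
a=cv2.imread("pics/w40.png"); ci=vision.camera_info("wrist")
th=np.radians(2.6);R=np.array([[np.cos(th),-np.sin(th)],[np.sin(th),np.cos(th)]]); o=np.array([.5975,.2102])
for y in (-.05,0,.05):
    q=proj(ci,[np.r_[o+R@[x,y],.02] for x in np.arange(-.072,.073,.006)]).round().astype(int); print([int(a[v,u].min()) for u,v in q])
from workcell import order
print(order.finish_job())
E
```

```text
[171, 39, 38, 41, 38, 40, 37, 35, 38, 37, 37, 34, 40, 39, 39, 36, 39, 38, 34, 37, 39, 38, 37, 36, 14]
[141, 31, 34, 38, 35, 37, 38, 33, 217, 252, 247, 33, 38, 14, 209, 253, 245, 33, 36, 26, 181, 251, 253, 134, 15]
[118, 37, 36, 36, 34, 35, 36, 39, 211, 251, 248, 57, 38, 14, 212, 252, 245, 26, 37, 18, 184, 243, 243, 137, 17]
the job is handed in; nothing more can be done
None
```

The job is done and handed in: all three long shafts were fed through the flap, blown for about three seconds and let out into the pan, which now stands about 48 mm clear of the lip; I never handled the short shaft or other parts.

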